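Slide the filler tin clear and tip open the router-bit case

TASK

Open the wooden router-bit case on the guitar maker's bench: put a fingertip under the lip along the front of its lid and tip the lid up and back past upright, so that it lies against its stop and stays open by itself; ease it over rather than flinging it. The green filler tin stands so close behind the case that the lid would hit it, so first push the tin along the bench, upright, past one end of the case and out of the lid's way: the lid must not touch it. Do it all by pushing, lightly, with nothing gripped or picked up, and leave everything else where it is.

Things in the scene. Friction and masses are not known exactly. Their poses are not given: they have to be found in the camera images.
- case: dark walnut box of router bits with a paler hinged lid, screwed to the bench: 118 mm (its x, front to back) x 170 mm (its y) x 62 mm high without the lid. Origin under its centre; x points from the front (lid lip) to the back (hinge), y along the hinge, z up. It stands end-on to the robot: the lip faces the robot's right (-y), the hinge its left, give or take 20 degrees
- lid (a joint): angle of the lid, rad: 0 shut and level, 1.57 upright, 1.95 fully open against the stop in its hinges, leaning back 22 degrees. No catch or spring: let go short of upright it falls shut; a few degrees past upright it falls back on to the stop by itself. The open lid reaches 30 mm behind the case at the height of the tin's top and 64 mm at the lid's own top
- lid_lip (a point): middle of the lid's lower front edge; moves with the lid; 62 mm above the bench when shut. The lid is a flat board: 136 mm from hinge line to front edge, 170 mm wide, 14 mm thick, 0.3 kg. It overhangs the case's front by 18 mm as a finger lip (clear below, down to the bench), flush at sides and back. About 1.5 N upward at the lip lifts it
- lid_hinge (a point): middle of the hinge line, at the top back edge of the case, 62 mm above the bench; fixed to the case
- tin_mid (a point): centre, half-way up, of the green and silver filler tin: loose, upright, closed, 78 mm across, 95 mm tall, about 0.45 kg. It starts 4 to 12 mm behind the case, within 35 mm of the case's middle. Push it low, below half its height, or it may tip. The bench behind the case is free for at least 100 mm past either end
- tin: the same tin; origin under its centre, on the bench; z axis up
- sanding_block: cork sanding block, 110 x 65 x 36 mm, lying flat at one end of the case; origin under its centre; leave it alone
- tape: roll of yellow masking tape lying flat, 92 mm across, 25 mm high, at one end of the case; origin under its centre; leave it alone
- mallet: wooden joiner's mallet lying on its side, head 75 x 130 x 70 mm, handle 190 mm long; origin under the head; leave it alone
- glue_bottle: white glue bottle with an orange cap, 62 mm across, 170 mm tall; origin under its centre; leave it alone
- brush: small brush lying on the bench; leave it alone
- screwdriver: screwdriver lying on the bench; leave it alone
Mind the look-alikes: they are no part of the job. What is shaped like the case but pink is not meant. Leave any purple look-alike of the tin alone.

How it is judged:
By the outcome, as a careful person would: the job done as asked, in the order asked, and still so for the second after the job is handed in, with the robot touching nothing.
It also fails if it takes over 58 s, if anything falls off the work surface, if the arm or the gripper's body presses on something with over 40 N, if the wrist force passes 120 N, or if a joint passes its speed limit or range.

ROBOT

A 7-joint arm with a two-finger parallel gripper is mounted at the origin on the work surface. World frame = base frame: x ahead of the robot, y to its left, z up, the work surface at z = 0. Lengths are in m, angles in rad, forces in N, time in s.
With the tool pointing down it reaches from about 0.4 to 0.9 m from the base axis. Payload 5.6 kg.
Tool frame: the origin (TCP) lies midway between the tips of the shut fingers; the grasp point (between the pads) lies 19 mm behind it; z points along the fingers, y is the direction in which the jaws open and shut (so a half turn about z gives the same grasp; the last joint's range is limited). The gripper opens to 92 mm and grips with 3 to 60 N. Pads are 20 mm wide; open, the fingers measure 128 mm over their backs; the gripper's body (75 mm by 189 mm) begins 69 mm behind the grasp point.
Start: joints at [1.105, 0.468, -0.012, 1.603, 0.006, 1.071, -0.056], TCP at [0.267, -0.593, 0.188] pointing down, gripper open.
Joint ranges: [-2.53, 2.53], [-0.31, 2.02], [-1.57, 1.55], [0.28, 2.44], [-1.29, 4.43], [0.15, 1.84], [-2.92, 2.92]. Speed limits (rad/s): [2.57, 2.57, 3.14, 3.14, 3.14, 3.14, 3.14].

INTERFACE

Orientations are given as a 3x3 rotation matrix whose columns are the frame's x, y, z axes.
In Python, from rig import readout, imaging, close_job gives the robot as it stands.
- The arm moves only by the tool move_arm, never from a script. Its argument "deltas" is a list of rows, each an object of numbers: "dx", "dy", "dz": the shift along the tool's x, y, z in m; "ax", "ay", "az": the turn, a rotation vector about the tool's x, y, z in rad; "hand": the opening, from 0 (shut) to 1 (fully open). In form: [{"dx": .., "dy": .., "dz": .., "ax": .., "ay": .., "az": .., "hand": ..}, ...]. A call has 1 to 8 rows; each row is the pose to reach, as a shift and turn from the pose measured when the call began, along the tool's axes at that moment; what a row does not reach only later rows make up. A row lasts 1/12 s, in which the tool goes at most 41.7 mm and 7.16 degrees, less where a joint would pass 70% of its speed; a pose out of reach is approached as far as the arm can. A call with a gripper value outside its range is refused whole. The fingers move at their own pace and stop on an object; "newtons" is the grip in N (left out, the last holds). Time passes only in rows, so rows that repeat a pose let the fingers close. It gives the time, the measured TCP pose, the force and the opening at its end, in the units of the state.
- readout.get_obs(): the state, without advancing time (a new reading comes with each control period).
- imaging.get_image(name): name is "side" or "top" or "wrist"; returns (picture, depth): 420x560x3 uint8, red, green, blue; 420x560 float32, m along the optical axis (not along the pixel's ray), 0 where there is no reading.
- imaging.calibration(name): a dict with "camera_matrix" (3x3 intrinsics, pixels), "T" (4x4, takes a point from camera to world coordinates). Camera axes: x right, y up, looking along -z (the intrinsics and any distortion apply to the point x, -y, -z); pixel columns grow to the right and rows downward; lengths in m; the calibration is good to about 2 mm. The wrist camera is an equidistant fisheye: a pixel r from the principal point sees the ray r / f radians off the axis. A picture is of the moment at which its call begins: read the wrist's pose just before it. calibration takes no time and is no camera call; for the wrist camera it gives the pose at the moment of the call.
- close_job(): hands the job in, once; it reports no verdict.
The state is a dict: "time_s": time; "q": joint angles; "dq": joint speeds; "tau": joint torques, N m; "position": TCP position; "tcp_rot": TCP orientation; "contact_force": force on the tool from outside, world axes, zero at the start; "wrist_torque": the same for the moment, N m; "grip_width": opening from 0.0 (shut) to 1.0 (fully open).
Only numpy, scipy, OpenCV 4.12 (cv2) and the standard library are available. Lean on these libraries where they do the work, as an engineer would, in place of code of your own. Each camera call takes 0.05 s, during which the arm holds its last target.

## Working session

There is one attempt and no reset: what is moved stays moved. The work goes in short steps, Python scripts to look and compute and a tool call to move; the robot and the scene stay as the last step left them, time stands still between calls to the robot, and variables do not carry over. Pictures are saved under pics/ and viewed, and the job is handed in when it is done.

Besides the shell and the picture viewer there is one more tool, called after "Call:" as name([rows], argument=value, ...), one row to a line, values as JSON. move_arm: Moves the arm, as the interface text tells. Its arguments: {"type":"object","properties":{"deltas":{"type":"array"},"newtons":{"type":"number"}},"required":["deltas"]}

```bash
ls; mkdir -p pics; python3 - <<'E'
from rig import readout, imaging
import cv2,numpy as np
o=readout.get_obs();print({k:np.round(v,3).tolist() for k,v in o.items()})
for n in("side","top","wrist"):
    p,d=imaging.get_image(n);c=imaging.calibration(n)
    cv2.imwrite(f"pics/{n}0.png",p[:,:,::-1]);np.savez(f"{n}0.npz",p=p,d=d,K=c["camera_matrix"],T=c["T"]);print(n,{k:np.round(v,3).tolist() for k,v in c.items()})
E
```

```text
pics
{'time_s': 0.0, 'q': [1.105, 0.468, -0.012, 1.604, 0.006, 1.071, -0.056], 'dq': [-0.0, -0.001, 0.0, -0.0, 0.0, 0.002, 0.002], 'tau': [0.001, -52.057, -0.012, -24.375, -0.057, 0.017, 0.0], 'position': [0.266, -0.592, 0.187], 'tcp_rot': [[0.912, 0.41, -0.001], [0.41, -0.912, 0.002], [-0.0, -0.002, -1.0]], 'contact_force': [0.184, -0.482, -0.286], 'wrist_torque': [0.0, -0.045, -0.019], 'grip_width': 0.997}
side {'camera_matrix': [[517.614, 0.0, 276.295], [0.0, 517.614, 203.306], [0.0, 0.0, 1.0]], 'T': [[-0.949, 0.229, -0.216, 0.138], [-0.315, -0.707, 0.633, 0.958], [-0.008, 0.669, 0.744, 1.12], [0.0, 0.0, 0.0, 1.0]]}
top {'camera_matrix': [[379.564, 0.0, 270.361], [0.0, 379.564, 215.215], [0.0, 0.0, 1.0]], 'T': [[0.008, 0.981, -0.195, 0.3], [-1.0, 0.008, 0.001, 0.025], [0.003, 0.195, 0.981, 0.956], [0.0, 0.0, 0.0, 1.0]]}
wrist {'camera_matrix': [[325.192, 0.0, 280.609], [0.0, 325.192, 211.426], [0.0, 0.0, 1.0]], 'T': [[0.41, 0.88, 0.237, 0.333], [-0.912, 0.397, 0.106, -0.563], [-0.001, -0.26, 0.966, 0.385], [0.0, 0.0, 0.0, 1.0]]}
```

View pics/top0.png

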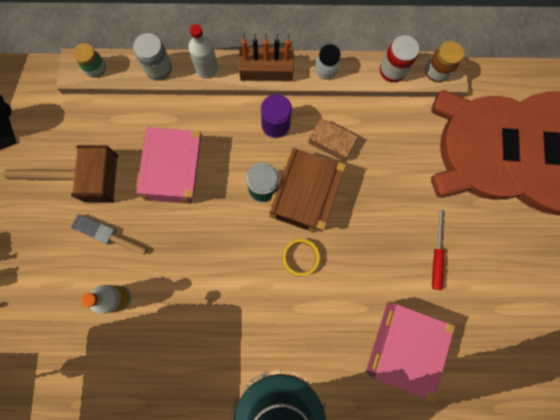

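View pics/side0.png

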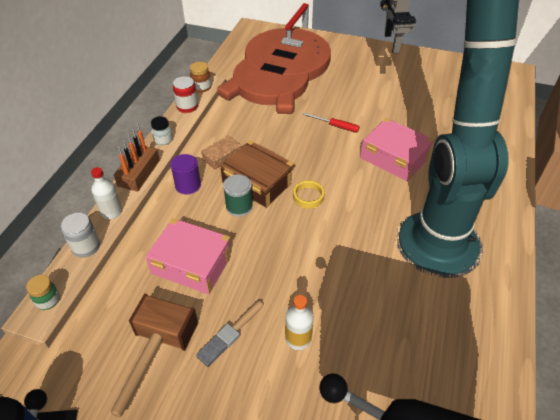

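```bash
cat > h.py <<'E'
import numpy as np,cv2
def load(n):
    z=np.load(n+".npz");return z["p"],z["d"],z["K"],z["T"]
def cloud(d,K,T):
    v,u=np.mgrid[:d.shape[0],:d.shape[1]]
    c=np.stack([(u-K[0,2])/K[0,0]*d,-(v-K[1,2])/K[1,1]*d,-d],-1)
    return c@T[:3,:3].T+T[:3,3]
def ray(u,v,K,T,z):
    r=T[:3,:3]@np.array([(u-K[0,2])/K[0,0],-(v-K[1,2])/K[1,1],-1]);o=T[:3,3]
    return o+r*(z-o[2])/r[2]
E
python3 - <<'E'
from h import *
p,d,K,T=load("top0")
cv2.imwrite("pics/crop1.png",cv2.resize(p[90:290,200:400,::-1],None,fx=3,fy=3,interpolation=cv2.INTER_CUBIC))
P=cloud(d,K,T);print((d==0).mean())
for u,v in [(308,188),(262,178),(276,105),(333,139),(301,240),(350,250)]:print(u,v,P[v,u].round(3))
p,d,K,T=load("side0")
cv2.imwrite("pics/crop2.png",cv2.resize(p[120:230,150:350,::-1],None,fx=4,fy=4,interpolation=cv2.INTER_CUBIC))
E
```

```text
0.004034863945578232
308 188 [ 0.542 -0.065  0.076]
262 178 [0.56  0.045 0.095]
276 105 [0.747 0.013 0.095]
333 139 [ 0.685 -0.136  0.034]
301 240 [ 0.423 -0.052  0.023]
350 250 [ 0.402 -0.177  0.   ]
```

View pics/crop1.png

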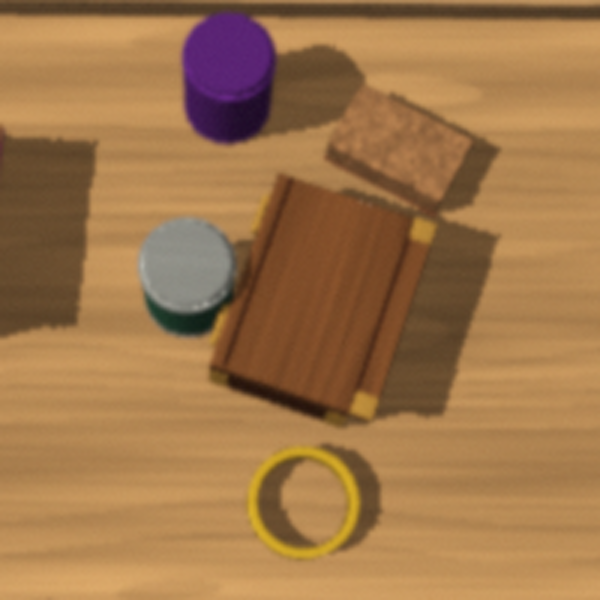

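View pics/crop2.png

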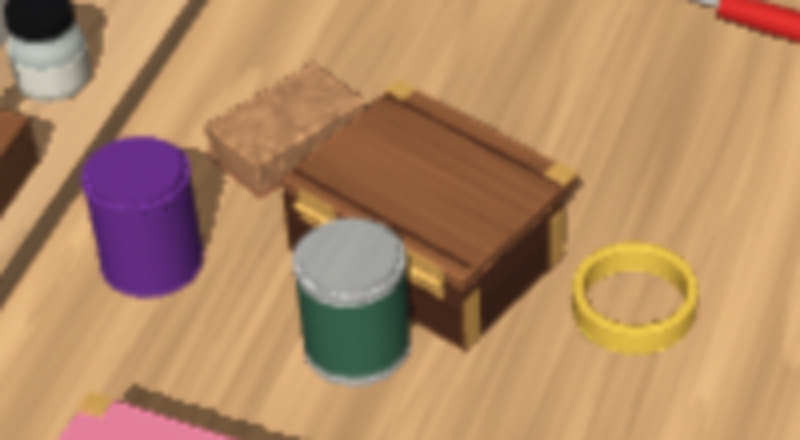

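The top crop shows the walnut case centred at about (308,188). Its hinges are on the left, by the green tin at (262,182), and the lip with brass corners is on the right.

Look-alikes to rule out:
- Pink cases at (170,163) and (411,350).
- Purple tin at (276,116).

My choice is the brown case and the silver-topped green tin.

```bash
cat >> h.py <<'E'
def measure(n):
    p,d,K,T=load(n);P=cloud(d,K,T);x,y,z=P[...,0],P[...,1],P[...,2]
    box=(x>.4)&(x<.72)&(y>-.2)&(y<.01+.03)
    m=(z>.07)&(z<.082)&box
    m=cv2.morphologyEx(m.astype(np.uint8),cv2.MORPH_OPEN,np.ones((3,3)))
    nl,l,s,c=cv2.connectedComponentsWithStats(m);k=1+s[1:,4].argmax()
    return P,p,l==k
E
python3 - <<'E'
from h import *
P,p,m=measure("top0")
pts=P[m][:,:2].astype(np.float32)
r=cv2.minAreaRect(pts*1000);print("lid",r,cv2.boxPoints(r).round(0).tolist(),P[m][:,2].mean())
x,y,z=np.moveaxis(P,-1,0)
def circ(b,n):
    q=P[b];(c,rad)=cv2.minEnclosingCircle((q[:,:2]*1000).astype(np.float32));print(n,c,rad,q.mean(0),len(q))
circ((z>.088)&(z<.1)&(abs(x-.56)<.07)&(abs(y-.045)<.07),"tin")
circ((z>.088)&(z<.1)&(abs(x-.747)<.06)&(abs(y-.013)<.07),"purple")
circ((z>.018)&(z<.03)&(abs(x-.38)<.07)&(abs(y+.052)<.09),"tape")
b=(z>.028)&(z<.042)&(abs(x-.685)<.09)&(abs(y+.136)<.09);r=cv2.minAreaRect((P[b][:,:2]*1000).astype(np.float32));print("cork",r,cv2.boxPoints(r).round().tolist())
b=(z>.05)&(abs(x-.58)<.13)&(y>.1)&(y<.4);r=cv2.minAreaRect((P[b][:,:2]*1000).astype(np.float32));print("pink",cv2.boxPoints(r).round().tolist())
b=(z>.01)&(x>.3)&(x<.56)&(y>-.01)&(y<.5);print("near stuff");
nl,l,s,c=cv2.connectedComponentsWithStats(b.astype(np.uint8))
for k in range(1,nl):
    if s[k,4]>30: q=P[l==k];print(q.min(0).round(3),q.max(0).round(3))
E
```

```text
lid ((543.0565185546875, -64.5004653930664), (137.43023681640625, 170.9694366455078), 70.78424072265625) [[440.0, -101.0], [601.0, -158.0], [646.0, -28.0], [485.0, 29.0]] 0.07556806070086543
tin (561.8226928710938, 45.092559814453125) 39.522239685058594 [0.56051424 0.04481088 0.09371149] 790
purple (739.1395874023438, 12.283040046691895) 39.57066345214844 [0.73722902 0.01272502 0.09383226] 705
tape (392.684326171875, -57.976829528808594) 59.003902435302734 [ 0.38167905 -0.05210145  0.02395184] 369
cork ((690.2073974609375, -136.936279296875), (109.57188415527344, 67.339599609375), 61.34988784790039) [[634.0, -169.0], [693.0, -201.0], [746.0, -105.0], [687.0, -73.0]]
pink [[516.0, 211.0], [687.0, 199.0], [698.0, 342.0], [526.0, 354.0]]
near stuff
[ 0.472 -0.01   0.01 ] [0.56  0.083 0.099]
[0.518 0.427 0.01 ] [0.56  0.5   0.075]
[0.516 0.208 0.01 ] [0.56  0.353 0.08 ]
[0.387 0.333 0.01 ] [0.481 0.5   0.025]
[0.3   0.37  0.015] [0.31  0.414 0.119]
```

```bash
cat >> h.py <<'E'
from scipy.spatial.transform import Rotation as Ro
EX=np.array([.329,.944,0]);EX/=np.linalg.norm(EX);EY=np.array([-EX[1],EX[0],0]);UZ=np.array([0,0,1.])
def Rzy(z,y):
    z=z/np.linalg.norm(z);y=y/np.linalg.norm(y);return np.stack([np.cross(y,z),y,z],1)
def push(t): # tilt deg, tip leads along EY (towards the robot)
    t=np.radians(t);return Rzy(EY*np.sin(t)-UZ*np.cos(t),-EX)
def lidR(a): # a deg below horizontal
    a=np.radians(a);return Rzy(EX*np.cos(a)-UZ*np.sin(a),-EY)
def go(pos,R):
    from rig import readout
    o=readout.get_obs();p=np.array(o["position"]);R0=np.array(o["tcp_rot"])
    d=R0.T@(np.array(pos)-p);w=Ro.from_matrix(R0.T@R).as_rotvec()
    print("t",round(o["time_s"],2),"p",p.round(4),"F",np.round(o["contact_force"],2),"| d",d.round(4),"n",np.linalg.norm(d).round(3),"w",w.round(3),"deg",np.degrees(np.linalg.norm(w)).round(1))
E
python3 -c "
from h import *
go([.621,.027,.19],push(12))"
```

```text
t 0.15 p [ 0.2665 -0.5924  0.1877] F [-0.56 -0.32 -0.16] | d [ 0.5774 -0.4194 -0.0019] n 0.714 w [ 0.078 -0.199  0.755] deg 45.0
```

Call:
move_arm([
  {"dx": 0.016,"dy": -0.012,"az": 0.05,"hand": 0.33},
  {"dx": 0.042,"dy": -0.031,"az": 0.15,"hand": 0.33},
  {"dx": 0.074,"dy": -0.054,"az": 0.25,"hand": 0.33},
  {"dx": 0.106,"dy": -0.077,"az": 0.35,"hand": 0.33},
  {"dx": 0.138,"dy": -0.1,"az": 0.45,"hand": 0.33},
  {"dx": 0.17,"dy": -0.123,"az": 0.55,"hand": 0.33},
  {"dx": 0.202,"dy": -0.146,"az": 0.65,"hand": 0.33},
  {"dx": 0.234,"dy": -0.17,"az": 0.75,"hand": 0.33},
])

```text
schema error: expected keys dx, dy, dz, ax, ay, az, hand
```

```bash
python3 -c "
from h import *
go([.621,.027,.19],push(12))"
```

```text
t 0.15 p [ 0.2665 -0.5924  0.1877] F [-0.56 -0.32 -0.16] | d [ 0.5774 -0.4194 -0.0019] n 0.714 w [ 0.078 -0.199  0.755] deg 45.0
```

Call:
move_arm([
  {"dx": 0.016,"dy": -0.012,"dz": 0,"ax": 0,"ay": 0,"az": 0.05,"hand": 0.33},
  {"dx": 0.042,"dy": -0.031,"dz": 0,"ax": 0,"ay": 0,"az": 0.15,"hand": 0.33},
  {"dx": 0.074,"dy": -0.054,"dz": 0,"ax": 0,"ay": 0,"az": 0.25,"hand": 0.33},
  {"dx": 0.106,"dy": -0.077,"dz": 0,"ax": 0,"ay": 0,"az": 0.35,"hand": 0.33},
  {"dx": 0.138,"dy": -0.1,"dz": 0,"ax": 0,"ay": 0,"az": 0.45,"hand": 0.33},
  {"dx": 0.17,"dy": -0.123,"dz": 0,"ax": 0,"ay": 0,"az": 0.55,"hand": 0.33},
  {"dx": 0.202,"dy": -0.146,"dz": 0,"ax": 0,"ay": 0,"az": 0.65,"hand": 0.33},
  {"dx": 0.234,"dy": -0.17,"dz": 0,"ax": 0,"ay": 0,"az": 0.75,"hand": 0.33},
])

```text
time_s: 0.82
position: [0.4106, -0.3396, 0.1878]
tcp_rot: [[0.945, -0.326, -0.001], [-0.326, -0.945, 0.001], [-0.001, -0.001, -1.0]]
contact_force: [0.2, 0.0, 0.1]
grip_width: 0.444
```

```bash
python3 -c "
from h import *
go([.621,.027,.19],push(12))"
```

```text
t 0.82 p [ 0.4106 -0.3396  0.1878] F [0.16 0.   0.09] | d [ 0.0792 -0.4152 -0.0019] n 0.423 w [-0.001 -0.208  0.003] deg 11.9
```

Call:
move_arm([
  {"dx": 0.007,"dy": -0.036,"dz": 0,"ax": 0,"ay": -0.03,"az": 0,"hand": 0.33},
  {"dx": 0.014,"dy": -0.075,"dz": 0,"ax": 0,"ay": -0.06,"az": 0,"hand": 0.33},
  {"dx": 0.021,"dy": -0.114,"dz": 0,"ax": 0,"ay": -0.09,"az": 0,"hand": 0.33},
  {"dx": 0.028,"dy": -0.153,"dz": 0,"ax": 0,"ay": -0.12,"az": 0,"hand": 0.33},
  {"dx": 0.036,"dy": -0.19,"dz": 0,"ax": 0,"ay": -0.15,"az": 0,"hand": 0.33},
  {"dx": 0.044,"dy": -0.228,"dz": 0,"ax": 0,"ay": -0.18,"az": 0,"hand": 0.33},
  {"dx": 0.051,"dy": -0.266,"dz": 0,"ax": 0,"ay": -0.208,"az": 0,"hand": 0.33},
  {"dx": 0.058,"dy": -0.304,"dz": 0,"ax": 0,"ay": -0.208,"az": 0,"hand": 0.33},
])

```text
time_s: 1.48
position: [0.5658, -0.0698, 0.1872]
tcp_rot: [[0.924, -0.327, -0.198], [-0.32, -0.945, 0.069], [-0.209, -0.0, -0.978]]
contact_force: [0.1, -0.8, -0.4]
grip_width: 0.329
```

```bash
python3 -c "
from h import *
go([.621,.027,.19],push(12))"
```

```text
t 1.48 p [ 0.5658 -0.0698  0.1872] F [ 0.07 -0.75 -0.4 ] | d [ 0.0196 -0.1095 -0.0069] n 0.111 w [0.    0.001 0.002] deg 0.2
```

Call:
move_arm([
  {"dx": 0.007,"dy": -0.037,"dz": -0.002,"ax": 0,"ay": 0,"az": 0,"hand": 0.33},
  {"dx": 0.013,"dy": -0.073,"dz": -0.005,"ax": 0,"ay": 0,"az": 0,"hand": 0.33},
  {"dx": 0.02,"dy": -0.11,"dz": -0.007,"ax": 0,"ay": 0,"az": 0,"hand": 0.33},
  {"dx": 0.02,"dy": -0.11,"dz": -0.007,"ax": 0,"ay": 0,"az": 0,"hand": 0.33},
  {"dx": 0.02,"dy": -0.11,"dz": -0.007,"ax": 0,"ay": 0,"az": 0,"hand": 0.33},
])

```text
time_s: 1.9
position: [0.6216, 0.0304, 0.1891]
tcp_rot: [[0.926, -0.322, -0.199], [-0.315, -0.947, 0.069], [-0.211, -0.001, -0.978]]
contact_force: [-0.6, -0.4, 0.2]
grip_width: 0.328
```

```bash
python3 - <<'E'
from h import *
from rig import imaging
go([.621,.027,.025],push(12))
for n in("side","top"):
    p,d=imaging.get_image(n);cv2.imwrite(f"pics/{n}1.png",p[:,:,::-1])
E
```

```text
t 1.9 p [0.6216 0.0304 0.1891] F [-0.59 -0.42  0.19] | d [0.035  0.0036 0.1603] n 0.164 w [0.    0.003 0.007] deg 0.4
```

View pics/side1.png

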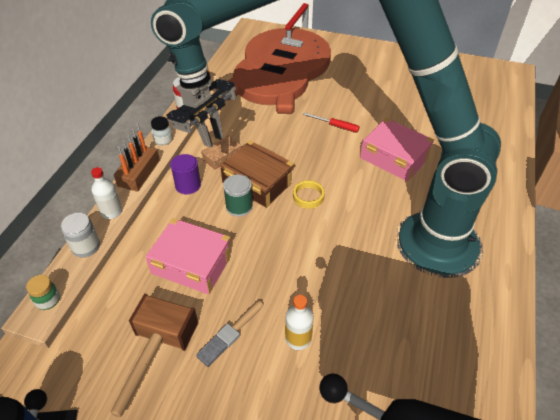

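The side view shows the fingers at about (212,145), above the gap between the purple and green tins. I'll descend now.

Call:
move_arm([
  {"dx": 0.006,"dy": 0,"dz": 0.027,"ax": 0,"ay": 0,"az": 0,"hand": 0.33},
  {"dx": 0.012,"dy": 0.001,"dz": 0.054,"ax": 0,"ay": 0,"az": 0,"hand": 0.33},
  {"dx": 0.018,"dy": 0.002,"dz": 0.081,"ax": 0,"ay": 0,"az": 0,"hand": 0.33},
  {"dx": 0.024,"dy": 0.002,"dz": 0.108,"ax": 0,"ay": 0,"az": 0,"hand": 0.33},
  {"dx": 0.03,"dy": 0.002,"dz": 0.135,"ax": 0,"ay": 0,"az": 0,"hand": 0.33},
  {"dx": 0.034,"dy": 0.002,"dz": 0.154,"ax": 0,"ay": 0,"az": 0,"hand": 0.33},
  {"dx": 0.035,"dy": 0.002,"dz": 0.16,"ax": 0,"ay": 0,"az": 0,"hand": 0.33},
  {"dx": 0.035,"dy": 0.002,"dz": 0.16,"ax": 0,"ay": 0,"az": 0,"hand": 0.33},
])

```text
time_s: 2.67
position: [0.6192, 0.0218, 0.0241]
tcp_rot: [[0.922, -0.33, -0.202], [-0.323, -0.944, 0.067], [-0.213, 0.003, -0.977]]
contact_force: [0.3, -0.0, -0.2]
grip_width: 0.331
```

```bash
python3 - <<'E'
from h import *
from rig import imaging
tin=np.array([.5618,.0451,.025])
go(tin+EX*.002-EY*.046,push(12))
go(tin+EX*.012+EY*(.125-.046),push(12))
for n in("top","side"):
    p,d=imaging.get_image(n);cv2.imwrite(f"pics/{n}2.png",cv2.resize(p[90:290,150:400,::-1],None,fx=3,fy=3))
E
```

```text
t 2.67 p [0.6192 0.0218 0.0241] F [ 0.35 -0.   -0.17] | d [-0.0157 -0.0051  0.0025] n 0.017 w [ 0.003  0.005 -0.002] deg 0.4
t 2.67 p [0.6192 0.0218 0.0241] F [ 0.35 -0.   -0.17] | d [-0.1379 -0.015   0.0291] n 0.142 w [ 0.003  0.005 -0.002] deg 0.4
```

View pics/side2.png

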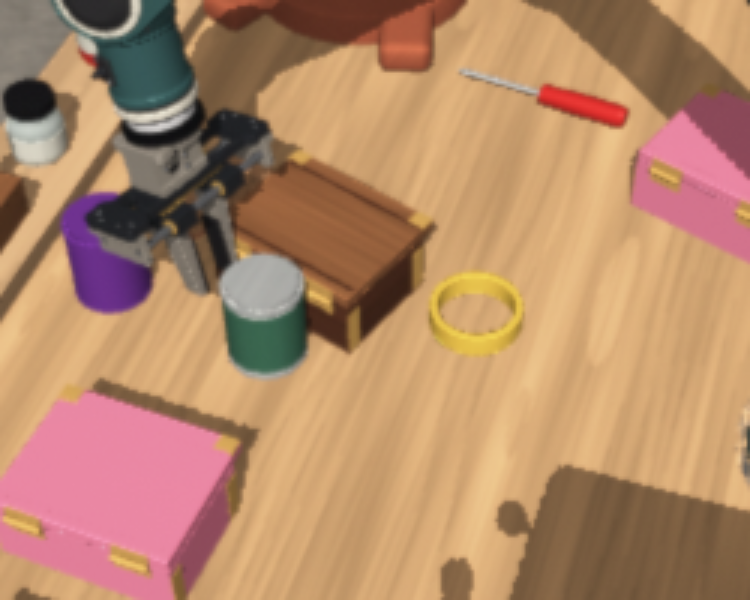

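View pics/top2.png

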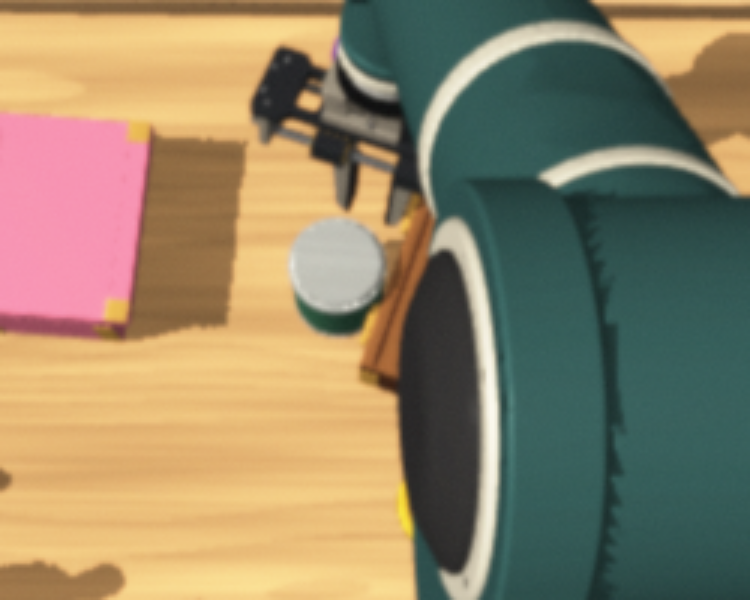

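The fingers, at about (345,200) and (397,215) in the top crop, straddle the tin's far side but sit slightly toward the case. I'll shift about 6 mm outward, then push.

Call:
move_arm([
  {"dx": 0,"dy": -0.006,"dz": 0,"ax": 0,"ay": 0,"az": 0,"hand": 0.33},
  {"dx": -0.006,"dy": -0.006,"dz": 0.001,"ax": 0,"ay": 0,"az": 0,"hand": 0.33},
  {"dx": -0.012,"dy": -0.006,"dz": 0.003,"ax": 0,"ay": 0,"az": 0,"hand": 0.33},
  {"dx": -0.018,"dy": -0.007,"dz": 0.004,"ax": 0,"ay": 0,"az": 0,"hand": 0.33},
  {"dx": -0.025,"dy": -0.008,"dz": 0.005,"ax": 0,"ay": 0,"az": 0,"hand": 0.33},
  {"dx": -0.033,"dy": -0.009,"dz": 0.007,"ax": 0,"ay": 0,"az": 0,"hand": 0.33},
  {"dx": -0.041,"dy": -0.01,"dz": 0.009,"ax": 0,"ay": 0,"az": 0,"hand": 0.33},
  {"dx": -0.041,"dy": -0.01,"dz": 0.009,"ax": 0,"ay": 0,"az": 0,"hand": 0.33},
])

```text
time_s: 3.43
position: [0.5838, 0.0468, 0.0269]
tcp_rot: [[0.924, -0.328, -0.198], [-0.321, -0.945, 0.068], [-0.209, 0.001, -0.978]]
contact_force: [0.8, -1.3, 0.6]
grip_width: 0.329
```

```bash
python3 - <<'E'
from h import *
from rig import imaging
tin=np.array([.5618,.0451,.025])
go(tin+EX*.014+EY*(.125-.046),push(12))
for n in("side",):
    p,d=imaging.get_image(n);cv2.imwrite(f"pics/{n}3.png",cv2.resize(p[90:290,150:400,::-1],None,fx=3,fy=3))
E
```

```text
t 3.43 p [0.5838 0.0468 0.0269] F [ 0.81 -1.33  0.64] | d [-0.0967 -0.0052  0.0226] n 0.099 w [0.001 0.001 0.001] deg 0.1
```

View pics/side3.png

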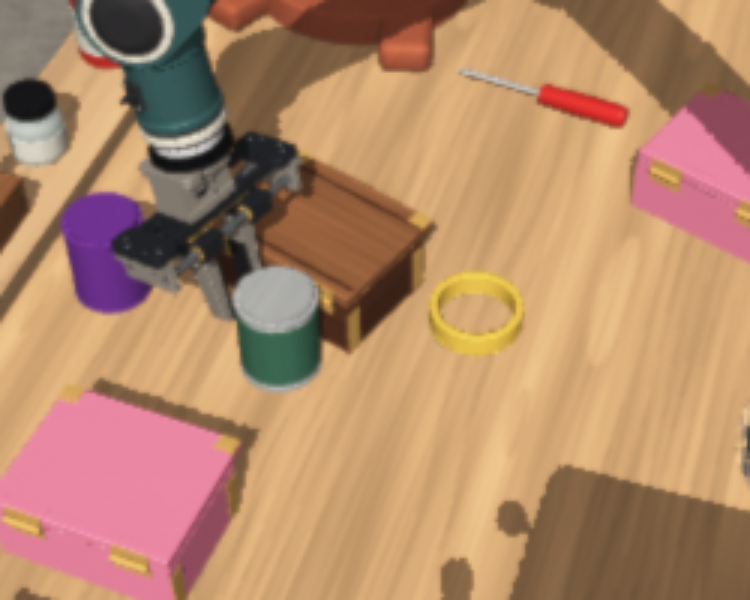

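The tin has moved upright to about (280,330) in the crop. I'll keep pushing.

Call:
move_arm([
  {"dx": -0.006,"dy": -0.001,"dz": 0.002,"ax": 0,"ay": 0,"az": 0,"hand": 0.33},
  {"dx": -0.014,"dy": -0.001,"dz": 0.003,"ax": 0,"ay": 0,"az": 0,"hand": 0.33},
  {"dx": -0.022,"dy": -0.002,"dz": 0.005,"ax": 0,"ay": 0,"az": 0,"hand": 0.33},
  {"dx": -0.03,"dy": -0.002,"dz": 0.007,"ax": 0,"ay": 0,"az": 0,"hand": 0.33},
  {"dx": -0.038,"dy": -0.003,"dz": 0.009,"ax": 0,"ay": 0,"az": 0,"hand": 0.33},
  {"dx": -0.046,"dy": -0.003,"dz": 0.01,"ax": 0,"ay": 0,"az": 0,"hand": 0.33},
  {"dx": -0.054,"dy": -0.004,"dz": 0.012,"ax": 0,"ay": 0,"az": 0,"hand": 0.33},
  {"dx": -0.06,"dy": -0.004,"dz": 0.013,"ax": 0,"ay": 0,"az": 0,"hand": 0.33},
])

```text
time_s: 4.15
position: [0.5262, 0.0714, 0.0266]
tcp_rot: [[0.924, -0.328, -0.199], [-0.321, -0.945, 0.068], [-0.21, 0.001, -0.978]]
contact_force: [3.4, -1.3, 0.4]
grip_width: 0.327
```

```bash
python3 - <<'E'
from h import *
from rig import imaging
tin=np.array([.5618,.0451,.025])
go(tin+EX*.014+EY*(.125-.046),push(12))
for n in("side",):
    p,d=imaging.get_image(n);cv2.imwrite(f"pics/{n}4.png",cv2.resize(p[90:290,150:400,::-1],None,fx=3,fy=3))
E
```

```text
t 4.15 p [0.5262 0.0714 0.0266] F [ 3.44 -1.3   0.44] | d [-0.0356 -0.001   0.0093] n 0.037 w [0.001 0.002 0.001] deg 0.2
```

View pics/side4.png

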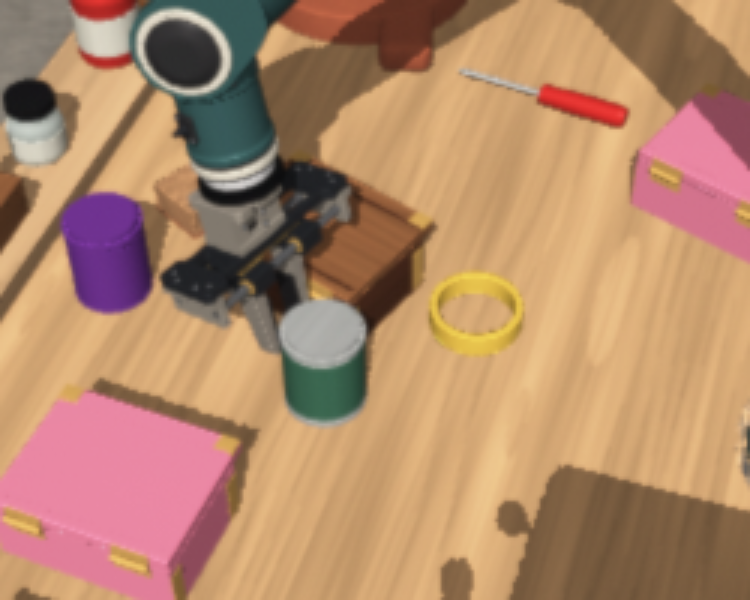

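Call:
move_arm([
  {"dx": -0.006,"dy": -0.001,"dz": 0.001,"ax": 0,"ay": 0,"az": 0,"hand": 0.33},
  {"dx": -0.014,"dy": -0.001,"dz": 0.003,"ax": 0,"ay": 0,"az": 0,"hand": 0.33},
  {"dx": -0.022,"dy": -0.001,"dz": 0.005,"ax": 0,"ay": 0,"az": 0,"hand": 0.33},
  {"dx": -0.03,"dy": -0.001,"dz": 0.007,"ax": 0,"ay": 0,"az": 0,"hand": 0.33},
  {"dx": -0.037,"dy": -0.001,"dz": 0.009,"ax": 0,"ay": 0,"az": 0,"hand": 0.33},
  {"dx": -0.042,"dy": -0.001,"dz": 0.01,"ax": 0,"ay": 0,"az": 0,"hand": 0.33},
  {"dx": -0.042,"dy": -0.001,"dz": 0.01,"ax": 0,"ay": 0,"az": 0,"hand": 0.33},
])

```text
time_s: 4.78
position: [0.4831, 0.0875, 0.0259]
tcp_rot: [[0.923, -0.326, -0.202], [-0.319, -0.945, 0.068], [-0.213, 0.001, -0.977]]
contact_force: [1.3, -0.5, 2.5]
grip_width: 0.33
```

```bash
python3 - <<'E'
from h import *
from rig import imaging
p,d=imaging.get_image("side");c=imaging.calibration("side");np.savez("side5.npz",p=p,d=d,K=c["camera_matrix"],T=c["T"])
cv2.imwrite("pics/side5.png",cv2.resize(p[90:290,150:400,::-1],None,fx=3,fy=3))
P=cloud(d,np.array(c["camera_matrix"]),np.array(c["T"]));x,y,z=np.moveaxis(P,-1,0)
b=(z>.088)&(z<.1)&(abs(x-.443)<.06)&(abs(y-.1)<.07)
q=P[b];c,r=cv2.minEnclosingCircle((q[:,:2]*1000).astype(np.float32));print(c,r,q.mean(0),len(q))
H=np.array([.5655,.0005,0]);v=np.array([q[:,0].mean(),q[:,1].mean(),0])-H;print("ex,ey",v@EX,v@EY)
go([.48,.09,.1],push(12))
E
```

```text
(458.8861083984375, 100.56963348388672) 52.121620178222656 [0.44941277 0.10451467 0.09384544] 553
ex,ey 0.06001584406734887 0.14385198781463596
t 4.83 p [0.4831 0.0873 0.0257] F [ 1.53 -0.28  1.06] | d [-0.0196 -0.0014 -0.0718] n 0.074 w [0.002 0.006 0.002] deg 0.4
```

View pics/side5.png

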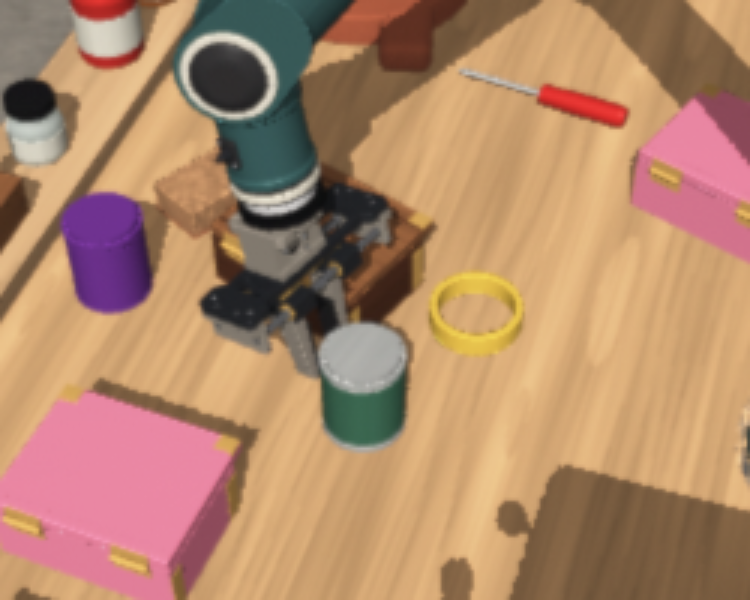

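The tin stands upright at about (363,385) in the crop, roughly 20 mm clear past the case's end. I'll back off and lift.

Call:
move_arm([
  {"dx": 0.01,"dy": 0,"dz": -0.002,"ax": 0,"ay": 0,"az": 0,"hand": 0.33},
  {"dx": 0.02,"dy": 0,"dz": -0.004,"ax": 0,"ay": 0,"az": 0,"hand": 0.33},
  {"dx": 0.018,"dy": 0,"dz": -0.025,"ax": 0,"ay": 0,"az": 0,"hand": 0.33},
  {"dx": 0.01,"dy": 0,"dz": -0.06,"ax": 0,"ay": 0,"az": 0,"hand": 0.33},
  {"dx": 0.003,"dy": 0,"dz": -0.098,"ax": 0,"ay": 0,"az": 0,"hand": 0.33},
  {"dx": -0.006,"dy": 0,"dz": -0.136,"ax": 0,"ay": 0,"az": 0,"hand": 0.0},
  {"dx": -0.014,"dy": 0,"dz": -0.174,"ax": 0,"ay": 0,"az": 0,"hand": 0.0},
  {"dx": -0.022,"dy": 0,"dz": -0.21,"ax": 0,"ay": 0,"az": 0,"hand": 0.0},
])

```text
time_s: 5.5
position: [0.5054, 0.0795, 0.2373]
tcp_rot: [[0.923, -0.327, -0.204], [-0.32, -0.945, 0.068], [-0.215, 0.002, -0.977]]
contact_force: [-0.0, 0.4, -0.4]
grip_width: 0.133
```

```bash
python3 - <<'E'
from h import *
A=np.array([.520,-.130,.0])-EX*.07
go([A[0],A[1],.25],lidR(90)); go([A[0],A[1],.25],lidR(45))
E
```

```text
t 5.5 p [0.5054 0.0795 0.2373] F [-0.02  0.4  -0.38] | d [ 0.0776  0.2633 -0.0295] n 0.276 w [-0.168  0.172 -1.562] deg 90.6
t 5.5 p [0.5054 0.0795 0.2373] F [-0.02  0.4  -0.38] | d [ 0.0776  0.2633 -0.0295] n 0.276 w [ 0.457  0.783 -1.558] deg 103.3
```

Call:
move_arm([
  {"dx": 0.006,"dy": 0.02,"dz": -0.002,"ax": -0.012,"ay": 0.012,"az": -0.11,"hand": 0},
  {"dx": 0.012,"dy": 0.04,"dz": -0.004,"ax": -0.024,"ay": 0.024,"az": -0.22,"hand": 0},
  {"dx": 0.018,"dy": 0.06,"dz": -0.007,"ax": -0.036,"ay": 0.036,"az": -0.33,"hand": 0},
  {"dx": 0.024,"dy": 0.08,"dz": -0.009,"ax": -0.047,"ay": 0.048,"az": -0.44,"hand": 0},
  {"dx": 0.03,"dy": 0.1,"dz": -0.011,"ax": -0.059,"ay": 0.06,"az": -0.55,"hand": 0},
  {"dx": 0.036,"dy": 0.12,"dz": -0.013,"ax": -0.07,"ay": 0.072,"az": -0.66,"hand": 0},
  {"dx": 0.042,"dy": 0.14,"dz": -0.016,"ax": -0.083,"ay": 0.085,"az": -0.77,"hand": 0},
  {"dx": 0.048,"dy": 0.16,"dz": -0.018,"ax": -0.095,"ay": 0.097,"az": -0.88,"hand": 0},
])

```text
time_s: 6.17
position: [0.501, -0.0896, 0.2445]
tcp_rot: [[0.843, 0.527, -0.103], [0.529, -0.849, -0.012], [-0.094, -0.044, -0.995]]
contact_force: [0.9, 0.7, 0.5]
grip_width: 0.002
```

```bash
python3 - <<'E'
from h import *
from rig import readout
A=np.array([.520,-.130,.0])-EX*.07
go([A[0],A[1],.25],lidR(70)); go([A[0],A[1],.25],lidR(45))
print(np.round(readout.get_obs()["q"],2))
E
```

```text
t 6.17 p [ 0.501  -0.0896  0.2445] F [0.86 0.74 0.55] | d [-0.0603  0.088  -0.0037] n 0.107 w [ 0.044  0.411 -0.684] deg 45.8
t 6.17 p [ 0.501  -0.0896  0.2445] F [0.86 0.74 0.55] | d [-0.0603  0.088  -0.0037] n 0.107 w [ 0.196  0.829 -0.674] deg 62.3
[ 0.29  0.25 -0.23  1.79  0.08  1.21 -0.98]
```

Call:
move_arm([
  {"dx": -0.008,"dy": 0.011,"dz": 0,"ax": 0.006,"ay": 0.055,"az": -0.09,"hand": 0},
  {"dx": -0.016,"dy": 0.023,"dz": 0,"ax": 0.012,"ay": 0.11,"az": -0.18,"hand": 0},
  {"dx": -0.024,"dy": 0.035,"dz": -0.001,"ax": 0.018,"ay": 0.16,"az": -0.27,"hand": 0},
  {"dx": -0.032,"dy": 0.047,"dz": -0.002,"ax": 0.024,"ay": 0.215,"az": -0.36,"hand": 0},
  {"dx": -0.04,"dy": 0.059,"dz": -0.002,"ax": 0.03,"ay": 0.27,"az": -0.45,"hand": 0},
  {"dx": -0.048,"dy": 0.07,"dz": -0.003,"ax": 0.035,"ay": 0.325,"az": -0.54,"hand": 0},
  {"dx": -0.055,"dy": 0.08,"dz": -0.004,"ax": 0.04,"ay": 0.38,"az": -0.63,"hand": 0},
  {"dx": -0.06,"dy": 0.088,"dz": -0.004,"ax": 0.044,"ay": 0.41,"az": -0.684,"hand": 0},
])

```text
time_s: 6.83
position: [0.4962, -0.1991, 0.2497]
tcp_rot: [[0.309, 0.944, 0.113], [0.887, -0.329, 0.324], [0.344, -0.0, -0.939]]
contact_force: [-0.6, 0.5, 0.1]
grip_width: 0.007
```

```bash
python3 - <<'E'
from h import *
from rig import readout
A=np.array([.520,-.130,.0])-EX*.07
go([A[0],A[1],.25],lidR(70)); go([A[0],A[1],.2],lidR(40))
print(np.round(readout.get_obs()["q"],2))
E
```

```text
t 6.83 p [ 0.4962 -0.1991  0.2497] F [-0.6   0.52  0.09] | d [ 0.003  -0.0002  0.0008] n 0.003 w [-0.    -0.002 -0.   ] deg 0.1
t 6.83 p [ 0.4962 -0.1991  0.2497] F [-0.6   0.52  0.09] | d [-0.0142 -0.0002  0.0477] n 0.05 w [-0.     0.522 -0.   ] deg 29.9
[ 0.75  0.28 -0.25  1.78 -0.3   1.16  0.3 ]
```

Call:
move_arm([
  {"dx": -0.002,"dy": 0,"dz": 0.007,"ax": 0,"ay": 0.08,"az": 0,"hand": 0},
  {"dx": -0.004,"dy": 0,"dz": 0.014,"ax": 0,"ay": 0.16,"az": 0,"hand": 0},
  {"dx": -0.006,"dy": 0,"dz": 0.021,"ax": 0,"ay": 0.24,"az": 0,"hand": 0},
  {"dx": -0.008,"dy": 0,"dz": 0.028,"ax": 0,"ay": 0.32,"az": 0,"hand": 0},
  {"dx": -0.01,"dy": 0,"dz": 0.035,"ax": 0,"ay": 0.4,"az": 0,"hand": 0},
  {"dx": -0.012,"dy": 0,"dz": 0.042,"ax": 0,"ay": 0.48,"az": 0,"hand": 0},
  {"dx": -0.014,"dy": 0,"dz": 0.048,"ax": 0,"ay": 0.522,"az": 0,"hand": 0},
  {"dx": -0.014,"dy": 0,"dz": 0.048,"ax": 0,"ay": 0.522,"az": 0,"hand": 0},
])

```text
time_s: 7.5
position: [0.4952, -0.198, 0.196]
tcp_rot: [[0.219, 0.943, 0.252], [0.601, -0.334, 0.726], [0.769, -0.007, -0.64]]
contact_force: [-0.9, -0.2, -0.6]
grip_width: 0.006
```

```bash
python3 - <<'E'
from h import *
from rig import readout,imaging
A=np.array([.520,-.130,.0])-EX*.07
go([A[0],A[1],.045],lidR(40))
print(np.round(readout.get_obs()["q"],2))
for n in("side","top"):
    p,d=imaging.get_image(n);c=imaging.calibration(n);np.savez(f"{n}6.npz",p=p,d=d,K=c["camera_matrix"],T=c["T"])
    cv2.imwrite(f"pics/{n}6.png",p[:,:,::-1])
P,p,m=measure("top6");r=cv2.minAreaRect((P[m][:,:2]*1000).astype(np.float32));print(r,cv2.boxPoints(r).round().tolist())
x,y,z=np.moveaxis(P,-1,0)
q=P[(z>.088)&(z<.1)&(abs(x-.443)<.06)&(abs(y-.1)<.06)];print("tin",cv2.minEnclosingCircle((q[:,:2]*1000).astype(np.float32)),len(q))
E
```

```text
t 7.5 p [ 0.4952 -0.198   0.196 ] F [-0.92 -0.16 -0.62] | d [-0.1145  0.0021  0.0983] n 0.151 w [-0.001 -0.004 -0.009] deg 0.5
[ 1.01  0.57 -0.3   1.78 -0.66  1.29  0.73]
((543.2896118164062, -64.65556335449219), (137.38427734375, 171.19601440429688), 70.84928131103516) [[440.0, -101.0], [602.0, -158.0], [647.0, -28.0], [485.0, 28.0]]
tin ((445.5536193847656, 99.0105209350586), 39.183685302734375) 844
```

View pics/side6.png

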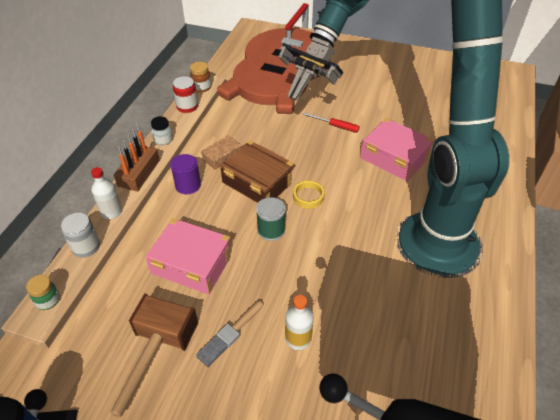

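View pics/top6.png

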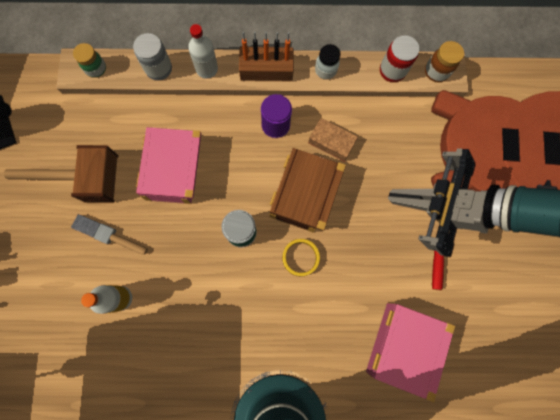

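The pictures show the lid still shut and the lip edge unchanged. The tin is at top pixel (238,228), about 22 mm clear past the near end. Next is the descent in front of the lip.

Call:
move_arm([
  {"dx": -0.012,"dy": 0.0,"dz": 0.011,"ax": 0,"ay": 0,"az": -0.009,"hand": 0},
  {"dx": -0.03,"dy": 0.001,"dz": 0.026,"ax": 0,"ay": 0,"az": -0.009,"hand": 0},
  {"dx": -0.05,"dy": 0.002,"dz": 0.043,"ax": 0,"ay": 0,"az": -0.009,"hand": 0},
  {"dx": -0.07,"dy": 0.002,"dz": 0.06,"ax": 0,"ay": 0,"az": -0.009,"hand": 0},
  {"dx": -0.09,"dy": 0.002,"dz": 0.077,"ax": 0,"ay": 0,"az": -0.009,"hand": 0},
  {"dx": -0.108,"dy": 0.002,"dz": 0.093,"ax": 0,"ay": 0,"az": -0.009,"hand": 0},
  {"dx": -0.119,"dy": 0.002,"dz": 0.102,"ax": 0,"ay": 0,"az": -0.009,"hand": 0},
  {"dx": -0.119,"dy": 0.002,"dz": 0.102,"ax": 0,"ay": 0,"az": -0.009,"hand": 0},
])

```text
time_s: 8.27
position: [0.499, -0.1941, 0.0412]
tcp_rot: [[0.205, 0.946, 0.25], [0.608, -0.323, 0.726], [0.767, 0.003, -0.641]]
contact_force: [-0.7, -0.6, 0.1]
grip_width: 0.002
```

```bash
python3 - <<'E'
from h import *
from rig import readout,imaging
go(np.array([.521,-.1295,.04])+EX*.006,lidR(40))
for n in("side","wrist"):
    p,d=imaging.get_image(n)
    cv2.imwrite(f"pics/{n}7.png",p[:,:,::-1] if n=="wrist" else cv2.resize(p[40:240,200:450,::-1],None,fx=3,fy=3))
E
```

```text
t 8.27 p [ 0.499  -0.1941  0.0412] F [-0.7  -0.65  0.07] | d [ 0.0467 -0.      0.0577] n 0.074 w [-0.003 -0.002  0.006] deg 0.4
```

View pics/side7.png

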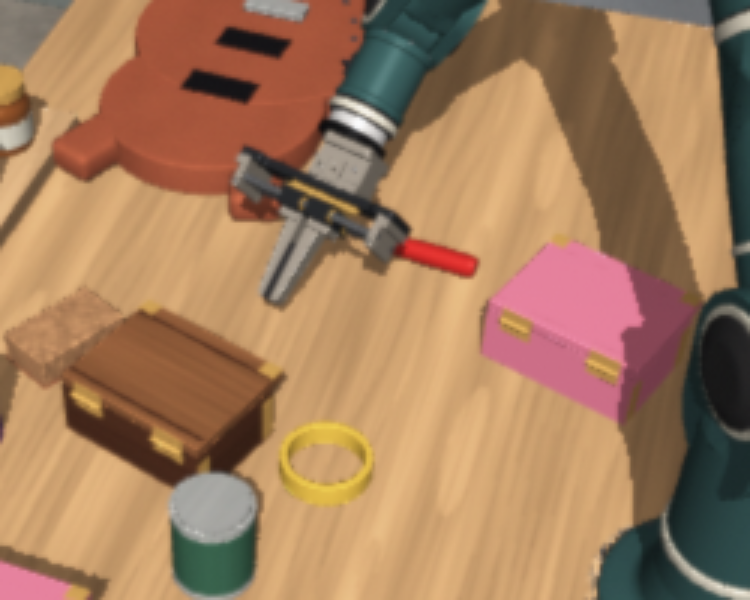

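View pics/wrist7.png

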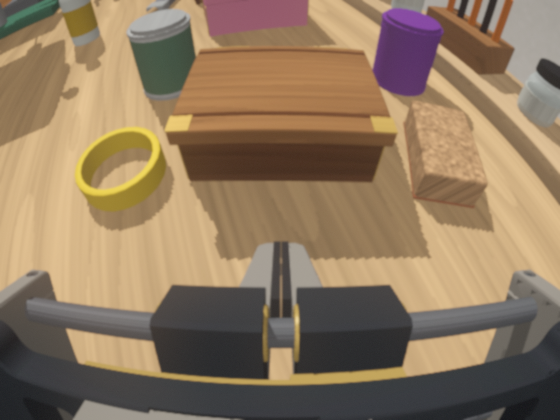

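The wrist view shows the fingers, tips at (280,245), squared up to the lip at about (283,128), with the tape and cork block clear on either side. I'll advance under the lip.

Call:
move_arm([
  {"dx": 0.008,"dy": 0,"dz": 0.01,"ax": 0,"ay": 0,"az": 0,"hand": 0},
  {"dx": 0.018,"dy": 0,"dz": 0.022,"ax": 0,"ay": 0,"az": 0,"hand": 0},
  {"dx": 0.028,"dy": 0,"dz": 0.035,"ax": 0,"ay": 0,"az": 0,"hand": 0},
  {"dx": 0.036,"dy": 0,"dz": 0.045,"ax": 0,"ay": 0,"az": 0,"hand": 0},
  {"dx": 0.041,"dy": 0,"dz": 0.051,"ax": 0,"ay": 0,"az": 0,"hand": 0},
  {"dx": 0.045,"dy": 0,"dz": 0.056,"ax": 0,"ay": 0,"az": 0,"hand": 0},
  {"dx": 0.046,"dy": 0,"dz": 0.058,"ax": 0,"ay": 0,"az": 0,"hand": 0},
])

```text
time_s: 8.95
position: [0.5245, -0.1235, 0.042]
tcp_rot: [[0.202, 0.947, 0.251], [0.609, -0.322, 0.725], [0.767, 0.006, -0.642]]
contact_force: [-0.6, 0.8, -1.9]
grip_width: 0.007
```

```bash
cat >> h.py <<'E'
H=np.array([.5655,.0005,.062])   # hinge mid
def lidtcp(th,a=40,r=.124):  # TCP for tip top corner at r along the lid underside (th deg), tool pitch a
    t=np.radians(th);aa=np.radians(a)
    c=H-EX*r*np.cos(t)+UZ*r*np.sin(t)
    if th<a: # lip edge rides on finger top face; keep corner r deep, lip on face
        L=H-EX*.136*np.cos(t)+UZ*.136*np.sin(t)
        c=L+(.136-r)*(EX*np.cos(aa)-UZ*np.sin(aa))
    return c-.010*(EX*np.sin(aa)+UZ*np.cos(aa))
def rows(ths,a=40):
    from rig import readout
    o=readout.get_obs();p=np.array(o["position"]);R0=np.array(o["tcp_rot"])
    v=Ro.from_matrix(R0.T@lidR(a)).as_rotvec()
    print(p.round(4),np.round(o["contact_force"],1),"w",v.round(3))
    for t in ths:print(t,(R0.T@(lidtcp(t,a)-p)).round(3))
E
python3 - <<'E'
from h import *
from rig import readout,imaging
rows([0,2,4,6,8,10,12,14,16])
for n in("side","wrist"):
    p,d=imaging.get_image(n)
    cv2.imwrite(f"pics/{n}8.png",p[:,:,::-1] if n=="wrist" else cv2.resize(p[40:240,200:450,::-1],None,fx=3,fy=3))
E
```

```text
[ 0.5245 -0.1235  0.042 ] [-0.6  0.8 -1.9] w [-0.002 -0.001  0.009]
0 [ 0.002 -0.002 -0.005]
2 [ 0.006 -0.002 -0.008]
4 [ 0.009 -0.002 -0.011]
6 [ 0.013 -0.002 -0.014]
8 [ 0.017 -0.002 -0.016]
10 [ 0.021 -0.002 -0.019]
12 [ 0.026 -0.002 -0.021]
14 [ 0.03  -0.002 -0.023]
16 [ 0.034 -0.002 -0.025]
```

View pics/wrist8.png

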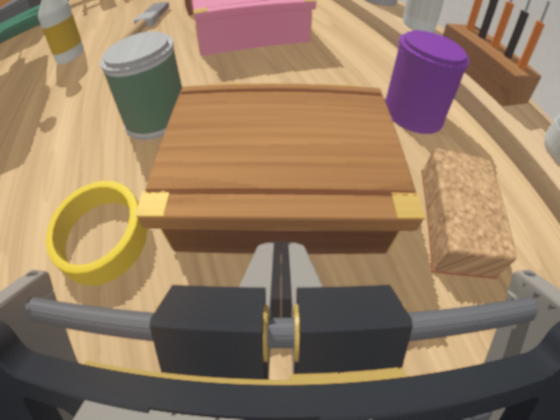

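```bash
python3 - <<'E'
from h import *
from rig import readout,imaging
c=imaging.calibration("wrist");K=np.array(c["camera_matrix"]);T=np.array(c["T"])
o=readout.get_obs();p=np.array(o["position"]);R=np.array(o["tcp_rot"])
def pr(X):
    q=T[:3,:3].T@(X-T[:3,3]);v=np.array([q[0],-q[1],-q[2]]);th=np.arctan2(np.hypot(v[0],v[1]),v[2]);r=K[0,0]*th;n=v[:2]/np.hypot(v[0],v[1]);return (n*r+[K[0,2],K[1,2]]).round(1)
print("cam",T[:3,3],"rel",R.T@(T[:3,3]-p))
for x in(0,.005,.01):print(x,pr(p+R[:,0]*x), "back30",pr(p+R[:,0]*x-R[:,2]*.03))
for s in(0,.018):
  for z in(.062,.076):print("lip",s,z,pr(np.array([.521,-.1295,z])+EX*s))
print("case foot",pr(np.array([.521,-.1295,0])+EX*.018))
E
python3 -c "
import cv2;p=cv2.imread('pics/wrist8.png');cv2.imwrite('pics/w8c.png',cv2.resize(p[180:320,180:380],None,fx=4,fy=4,interpolation=cv2.INTER_CUBIC))"
```

```text
cam [ 0.48984558 -0.22294502  0.22476521] rel [ 0.07373014  0.00034457 -0.19733638]
0 [280.1 242.1] back30 [280.  260.8]
0.005 [280.1 234.8] back30 [280.  252.6]
0.01 [280.1 227.4] back30 [280.  244.2]
lip 0 0.062 [277.7 232.9]
lip 0 0.076 [277.7 219.7]
lip 0.018 0.062 [278.  207.9]
lip 0.018 0.076 [278.  193.9]
case foot [278.1 254.4]
```

View pics/w8c.png

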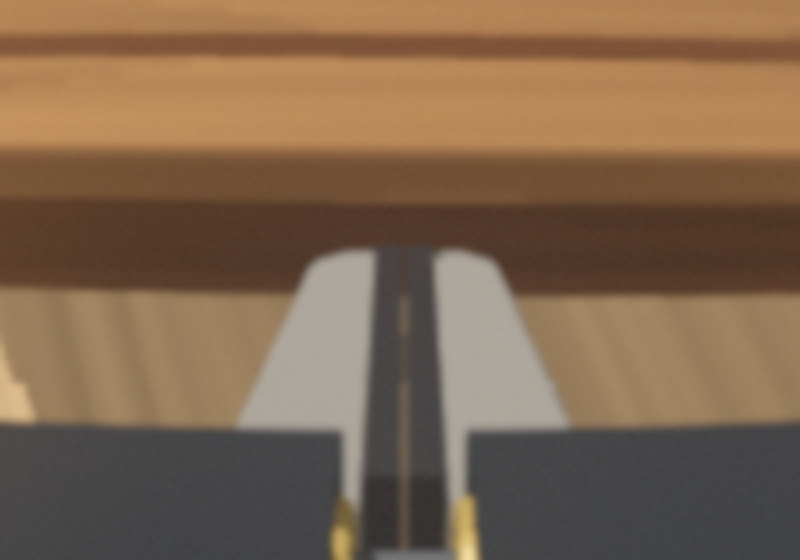

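View pics/side8.png

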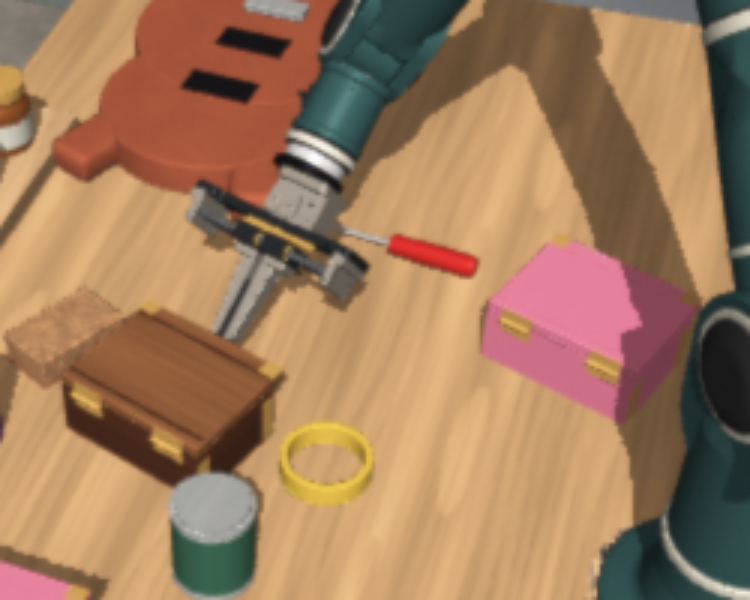

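The tip end at row 242 matches the TCP projection, so the fingertip is thin and sits only about 6 mm under the lip. I'll flatten the pitch to 30° and go about 7 mm further in.

```bash
python3 - <<'E'
from h import *
L=np.array([.521,-.1295,.036])
go(L+EX*.006,lidR(30));go(L+EX*.013,lidR(30))
E
```

```text
t 9.05 p [ 0.5242 -0.1248  0.0415] F [-0.23 -1.21  0.3 ] | d [-0.0039 -0.0015  0.004 ] n 0.006 w [-0.001  0.174  0.008] deg 10.0
t 9.05 p [ 0.5242 -0.1248  0.0415] F [-0.23 -1.21  0.3 ] | d [ 0.0006 -0.0015  0.0093] n 0.009 w [-0.001  0.174  0.008] deg 10.0
```

Call:
move_arm([
  {"dx": -0.002,"dy": 0,"dz": 0.002,"ax": 0,"ay": 0.06,"az": 0.004,"hand": 0},
  {"dx": -0.004,"dy": -0.001,"dz": 0.004,"ax": 0,"ay": 0.12,"az": 0.008,"hand": 0},
  {"dx": -0.004,"dy": -0.0015,"dz": 0.004,"ax": 0,"ay": 0.174,"az": 0.008,"hand": 0},
  {"dx": -0.002,"dy": -0.0015,"dz": 0.006,"ax": 0,"ay": 0.174,"az": 0.008,"hand": 0},
  {"dx": 0.0,"dy": -0.0015,"dz": 0.009,"ax": 0,"ay": 0.174,"az": 0.008,"hand": 0},
  {"dx": 0.0,"dy": -0.0015,"dz": 0.009,"ax": 0,"ay": 0.174,"az": 0.008,"hand": 0},
])

```text
time_s: 9.55
position: [0.5254, -0.1168, 0.0363]
tcp_rot: [[0.164, 0.945, 0.283], [0.472, -0.327, 0.819], [0.866, -0.0, -0.5]]
contact_force: [-0.1, -0.2, 0.7]
grip_width: 0.003
```

```bash
cat >> h.py <<'E'
def lidtcp(th,a=30,s=.013,h=.004):
    t=np.radians(th);aa=np.radians(a)
    if th<a:
        L=H-EX*.136*np.cos(t)+UZ*.136*np.sin(t)
        c=L+s*(EX*np.cos(aa)-UZ*np.sin(aa))
    else: c=H+(.136-s)*(-EX*np.cos(t)+UZ*np.sin(t))
    return c-h*(EX*np.sin(aa)+UZ*np.cos(aa))
def rows(ths,a=30):
    from rig import readout
    o=readout.get_obs();p=np.array(o["position"]);R0=np.array(o["tcp_rot"])
    v=Ro.from_matrix(R0.T@lidR(a)).as_rotvec()
    print(round(o["time_s"],2),p.round(4),np.round(o["contact_force"],1),"w",v.round(3))
    for t in ths:print(t,(R0.T@(lidtcp(t,a)-p)).round(4))
E
python3 - <<'E'
from h import *
from rig import imaging
rows([0,2,4,6,8,10,12])
p,d=imaging.get_image("wrist")
cv2.imwrite(f"pics/w9c.png",cv2.resize(p[140:320,160:400,::-1],None,fx=3,fy=3,interpolation=cv2.INTER_CUBIC))
E
```

```text
9.55 [ 0.5254 -0.1168  0.0363] [-0.1 -0.2  0.7] w [-0.002 -0.     0.001]
0 [ 0.0123 -0.0007 -0.0103]
2 [ 0.0164 -0.0007 -0.0126]
4 [ 0.0206 -0.0007 -0.0147]
6 [ 0.0249 -0.0007 -0.0167]
8 [ 0.0293 -0.0007 -0.0186]
10 [ 0.0338 -0.0007 -0.0203]
12 [ 0.0382 -0.0007 -0.0218]
```

View pics/w9c.png

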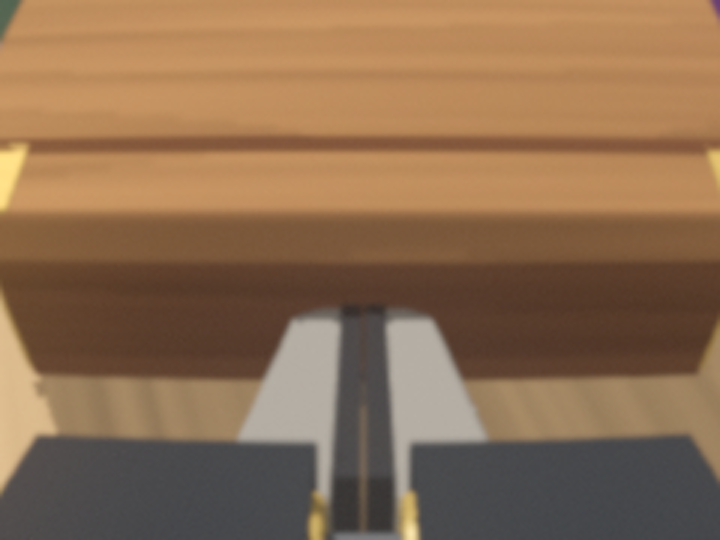

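Call:
move_arm([
  {"dx": 0.004,"dy": 0,"dz": -0.003,"ax": 0,"ay": 0,"az": 0,"hand": 0},
  {"dx": 0.008,"dy": -0.0005,"dz": -0.006,"ax": 0,"ay": 0,"az": 0,"hand": 0},
  {"dx": 0.012,"dy": -0.0005,"dz": -0.009,"ax": 0,"ay": 0,"az": 0,"hand": 0},
  {"dx": 0.016,"dy": -0.0005,"dz": -0.0115,"ax": 0,"ay": 0,"az": 0,"hand": 0},
  {"dx": 0.02,"dy": -0.0005,"dz": -0.0135,"ax": 0,"ay": 0,"az": 0,"hand": 0},
  {"dx": 0.025,"dy": -0.0005,"dz": -0.0157,"ax": 0,"ay": 0,"az": 0,"hand": 0},
  {"dx": 0.0293,"dy": -0.0005,"dz": -0.0176,"ax": 0,"ay": 0,"az": 0,"hand": 0},
  {"dx": 0.0338,"dy": -0.0005,"dz": -0.0193,"ax": 0,"ay": 0,"az": 0,"hand": 0},
])

```text
time_s: 10.27
position: [0.5251, -0.1165, 0.076]
tcp_rot: [[0.163, 0.945, 0.283], [0.473, -0.326, 0.818], [0.866, 0.001, -0.5]]
contact_force: [0.6, 0.3, -0.4]
grip_width: 0.006
```

```bash
python3 - <<'E'
from h import *
from rig import imaging
rows([10,12,14,16,18,20,22,24,26,28,30])
p,d=imaging.get_image("wrist")
cv2.imwrite(f"pics/w10.png",p[:,:,::-1])
p,d=imaging.get_image("side")
cv2.imwrite("pics/s10.png",cv2.resize(p[40:240,200:450,::-1],None,fx=3,fy=3))
E
```

```text
10.27 [ 0.5251 -0.1165  0.076 ] [ 0.6  0.3 -0.4] w [-0.002  0.     0.002]
10 [-0.0007 -0.0003 -0.0006]
12 [ 0.0038 -0.0003 -0.0021]
14 [ 0.0083 -0.0003 -0.0035]
16 [ 0.0129 -0.0003 -0.0047]
18 [ 0.0175 -0.0003 -0.0058]
20 [ 0.0222 -0.0003 -0.0067]
22 [ 0.0269 -0.0003 -0.0074]
24 [ 0.0316 -0.0003 -0.008 ]
26 [ 0.0363 -0.0003 -0.0084]
28 [ 0.041  -0.0003 -0.0087]
30 [ 0.0458 -0.0003 -0.0088]
```

View pics/w10.png

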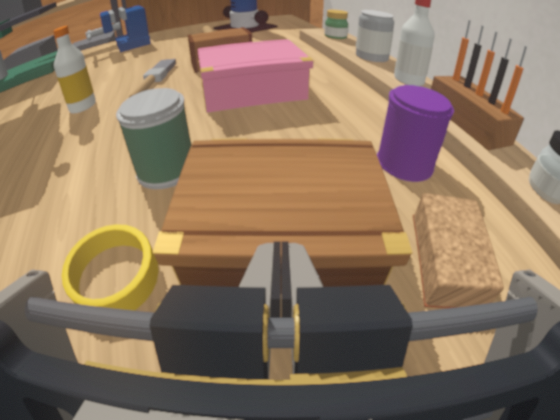

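View pics/s10.png

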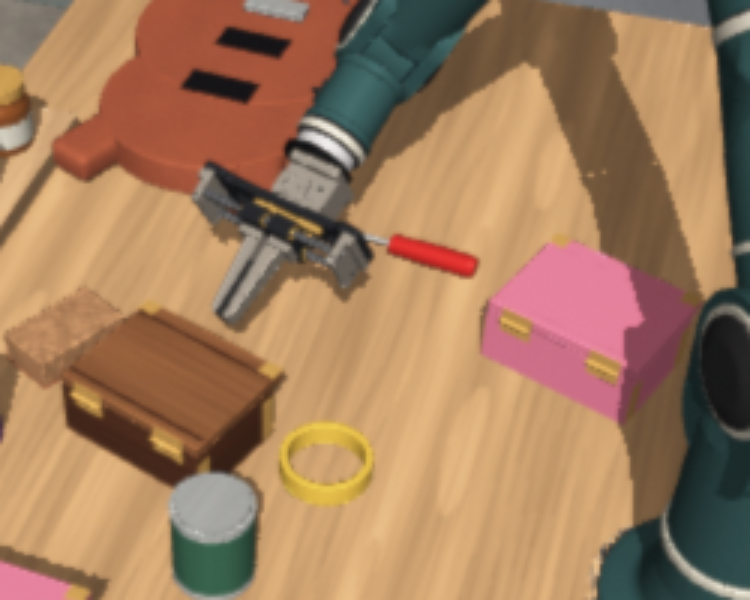

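```bash
python3 - <<'E'
from h import *
from rig import imaging,readout
p,d=imaging.get_image("side");c=imaging.calibration("side");K=np.array(c["camera_matrix"]);T=np.array(c["T"])
P=cloud(d,K,T)
o=readout.get_obs();pp=np.array(o["position"]);R=np.array(o["tcp_rot"])
def pr(X):
    q=T[:3,:3].T@(X-T[:3,3]);return np.array([K[0,0]*q[0]/-q[2]+K[0,2],-K[1,1]*q[1]/-q[2]+K[1,2]])
def cr(X): return ((pr(X)-[200,40])*3).round()
print("tcp crop",cr(pp),"x+10",cr(pp+R[:,0]*.01),"z-20",cr(pp-R[:,2]*.02))
L=np.array([.521,-.1295,.076]);print("lip",cr(L),cr(L+EY*.085),cr(L-EY*.085))
# gripper points in tool frame
Q=(P-pp)@R
m=(abs(Q[...,0])<.03)&(abs(Q[...,1])<.03)&(Q[...,2]>-.06)&(Q[...,2]<.05)&(P[...,2]>.03)
q=Q[m]
for a in np.arange(-.06,.05,.005):
    s=q[(q[:,2]>=a)&(q[:,2]<a+.005)]
    if len(s):print(round(a,3),len(s),s.min(0).round(3),s.max(0).round(3))
E
```

```text
tcp crop [208. 338.] x+10 [205. 334.] z-20 [218. 321.]
lip [216. 330.] [285. 366.] [150. 296.]
-0.06 24 [-0.007 -0.019 -0.06 ] [ 0.016  0.013 -0.055]
-0.055 20 [-0.007 -0.018 -0.055] [ 0.019  0.013 -0.05 ]
-0.05 16 [ 0.002 -0.019 -0.05 ] [ 0.016  0.012 -0.045]
-0.045 24 [-0.004 -0.016 -0.045] [ 0.015  0.011 -0.04 ]
-0.04 15 [-0.009 -0.015 -0.039] [ 0.02   0.01  -0.035]
-0.035 20 [-0.01  -0.016 -0.035] [ 0.017  0.011 -0.03 ]
-0.03 15 [-0.005 -0.016 -0.029] [ 0.014  0.009 -0.025]
-0.025 9 [-0.007 -0.009 -0.025] [ 0.017  0.008 -0.023]
-0.01 18 [-0.01  -0.028 -0.009] [-0.001  0.025 -0.005]
-0.005 26 [-0.006 -0.029 -0.005] [ 0.005  0.027 -0.   ]
-0.0 26 [-0.006 -0.03   0.001] [0.005 0.029 0.005]
0.005 26 [-0.001 -0.027  0.005] [0.009 0.028 0.01 ]
0.01 26 [ 0.002 -0.028  0.01 ] [0.012 0.028 0.015]
0.015 26 [ 0.006 -0.027  0.015] [0.015 0.027 0.02 ]
0.02 28 [ 0.007 -0.029  0.02 ] [0.017 0.029 0.025]
0.025 30 [ 0.01  -0.03   0.025] [0.02  0.029 0.03 ]
0.03 23 [ 0.013 -0.029  0.03 ] [0.023 0.025 0.035]
0.035 28 [ 0.016 -0.027  0.035] [0.028 0.028 0.04 ]
0.04 28 [ 0.02  -0.029  0.04 ] [0.029 0.029 0.045]
0.045 29 [ 0.021 -0.028  0.045] [0.029 0.03  0.05 ]
```

The tip is in front of the lip, not under it. The side depth shows the shut fingertips end about 22 mm short of the reported TCP and are 15 mm proud on the upper side. Nothing was touched. I'll back off, correct for that, and re-enter.

```bash
cat >> h.py <<'E'
HX,BK=.014,.022
def lidtcp(th,a=30,s=.013):
    t=np.radians(th);aa=np.radians(a)
    if th<a:
        L=H-EX*.136*np.cos(t)+UZ*.136*np.sin(t)
        c=L+s*(EX*np.cos(aa)-UZ*np.sin(aa))
    else: c=H+(.136-s)*(-EX*np.cos(t)+UZ*np.sin(t))
    return c-HX*(EX*np.sin(aa)+UZ*np.cos(aa))+BK*(EX*np.cos(aa)-UZ*np.sin(aa))
def corner():
    from rig import readout
    o=readout.get_obs();p=np.array(o["position"]);R=np.array(o["tcp_rot"]);c=p+HX*R[:,0]-BK*R[:,2]
    print("tip corner: depth under lip",((c-H)@EX+.136).round(4),"z",c[2].round(4))
E
python3 - <<'E'
from h import *
corner()
L=np.array([.521,-.1295,.027])
go(L-EX*.02+UZ*.049,lidR(30));go(L-EX*.02,lidR(30));go(L+EX*.025,lidR(30))
E
```

```text
tip corner: depth under lip 0.0001 z 0.0989
t 10.42 p [ 0.5252 -0.1166  0.0758] F [ 0.26 -0.03 -0.18] | d [-0.0166  0.0002 -0.0292] n 0.034 w [-0.002  0.     0.002] deg 0.2
t 10.42 p [ 0.5252 -0.1166  0.0758] F [ 0.26 -0.03 -0.18] | d [-0.059   0.0002 -0.0047] n 0.059 w [-0.002  0.     0.002] deg 0.2
t 10.42 p [ 0.5252 -0.1166  0.0758] F [ 0.26 -0.03 -0.18] | d [-0.0365  0.0003  0.0343] n 0.05 w [-0.002  0.     0.002] deg 0.2
```

Call:
move_arm([
  {"dx": -0.008,"dy": 0,"dz": -0.014,"ax": 0,"ay": 0,"az": 0,"hand": 0},
  {"dx": -0.0166,"dy": 0,"dz": -0.029,"ax": 0,"ay": 0,"az": 0,"hand": 0},
  {"dx": -0.03,"dy": 0,"dz": -0.022,"ax": 0,"ay": 0,"az": 0,"hand": 0},
  {"dx": -0.045,"dy": 0,"dz": -0.013,"ax": 0,"ay": 0,"az": 0,"hand": 0},
  {"dx": -0.059,"dy": 0,"dz": -0.005,"ax": 0,"ay": 0,"az": 0,"hand": 0},
  {"dx": -0.059,"dy": 0,"dz": -0.005,"ax": 0,"ay": 0,"az": 0,"hand": 0},
])

```text
time_s: 10.92
position: [0.5123, -0.1494, 0.0241]
tcp_rot: [[0.167, 0.945, 0.282], [0.471, -0.328, 0.819], [0.866, -0.003, -0.5]]
contact_force: [-0.3, -0.5, 0.1]
grip_width: 0.004
```

```bash
python3 - <<'E'
from h import *
from rig import imaging,readout
corner()
L=np.array([.521,-.1295,.027]);go(L+EX*.025,lidR(30))
p,d=imaging.get_image("side");c=imaging.calibration("side");K=np.array(c["camera_matrix"]);T=np.array(c["T"])
cv2.imwrite("pics/s11.png",cv2.resize(p[80:180,220:370,::-1],None,fx=5,fy=5,interpolation=cv2.INTER_CUBIC))
P=cloud(d,K,T);o=readout.get_obs();pp=np.array(o["position"]);R=np.array(o["tcp_rot"]);Q=(P-pp)@R
m=(abs(Q[...,0])<.04)&(abs(Q[...,1])<.03)&(Q[...,2]>-.06)&(Q[...,2]<.02)&(P[...,2]>.01);q=Q[m]
for a in np.arange(-.06,.02,.005):
    s=q[(q[:,2]>=a)&(q[:,2]<a+.005)]
    if len(s):print(round(a,3),len(s),s.min(0).round(3),s.max(0).round(3))
E
```

```text
tip corner: depth under lip -0.0351 z 0.0473
t 10.92 p [ 0.5123 -0.1494  0.0241] F [-0.34 -0.53  0.13] | d [0.0258 0.0017 0.0389] n 0.047 w [-0.003 -0.    -0.002] deg 0.2
-0.06 20 [-0.008 -0.019 -0.06 ] [ 0.018  0.015 -0.055]
-0.055 19 [-0.009 -0.018 -0.055] [ 0.012  0.011 -0.05 ]
-0.05 16 [-0.005 -0.017 -0.05 ] [ 0.012  0.012 -0.045]
-0.045 18 [-0.013 -0.019 -0.045] [ 0.016  0.011 -0.041]
-0.04 15 [-0.009 -0.017 -0.04 ] [ 0.017  0.006 -0.035]
-0.035 20 [-0.007 -0.016 -0.035] [ 0.012  0.012 -0.031]
-0.03 14 [-0.009 -0.015 -0.03 ] [ 0.011  0.011 -0.025]
-0.025 10 [-0.012 -0.016 -0.025] [ 0.013  0.007 -0.024]
```

View pics/s11.png

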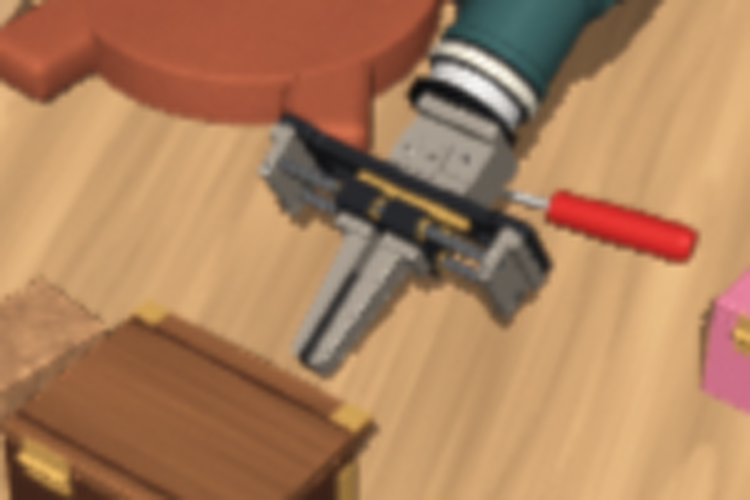

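The tip is in the open, at (320,365) in the crop, clear of the lip and low. I'll advance about 47 mm under it.

Call:
move_arm([
  {"dx": 0.004,"dy": 0,"dz": 0.007,"ax": 0,"ay": 0,"az": 0,"hand": 0},
  {"dx": 0.009,"dy": 0.001,"dz": 0.015,"ax": 0,"ay": 0,"az": 0,"hand": 0},
  {"dx": 0.014,"dy": 0.001,"dz": 0.024,"ax": 0,"ay": 0,"az": 0,"hand": 0},
  {"dx": 0.019,"dy": 0.001,"dz": 0.032,"ax": 0,"ay": 0,"az": 0,"hand": 0},
  {"dx": 0.022,"dy": 0.001,"dz": 0.037,"ax": 0,"ay": 0,"az": 0,"hand": 0},
  {"dx": 0.0235,"dy": 0.001,"dz": 0.04,"ax": 0,"ay": 0,"az": 0,"hand": 0},
  {"dx": 0.0235,"dy": 0.001,"dz": 0.04,"ax": 0,"ay": 0,"az": 0,"hand": 0},
])

```text
time_s: 11.55
position: [0.5294, -0.1043, 0.0266]
tcp_rot: [[0.164, 0.945, 0.281], [0.471, -0.326, 0.82], [0.867, -0.002, -0.499]]
contact_force: [0.1, -0.2, 0.3]
grip_width: 0.006
```

```bash
python3 - <<'E'
from h import *
from rig import imaging
corner();rows([0,2,4,6,8,10,12])
p,d=imaging.get_image("wrist")
cv2.imwrite(f"pics/w12.png",p[:,:,::-1])
E
```

```text
tip corner: depth under lip 0.013 z 0.0497
11.55 [ 0.5294 -0.1043  0.0266] [ 0.1 -0.2  0.3] w [-0.004 -0.001  0.   ]
0 [ 0.0041 -0.0004 -0.0044]
2 [ 0.0082 -0.0004 -0.0067]
4 [ 0.0125 -0.0004 -0.0089]
6 [ 0.0168 -0.0004 -0.0109]
8 [ 0.0211 -0.0004 -0.0127]
10 [ 0.0256 -0.0004 -0.0144]
12 [ 0.0301 -0.0004 -0.016 ]
```

View pics/w12.png

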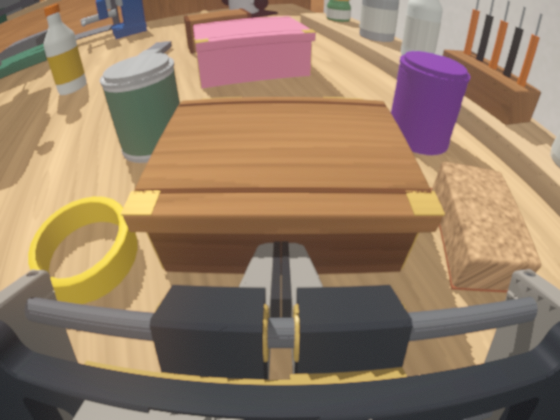

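Call:
move_arm([
  {"dx": 0.001,"dy": 0,"dz": 0.002,"ax": 0,"ay": 0,"az": 0,"hand": 0},
  {"dx": 0.002,"dy": 0,"dz": 0.0035,"ax": 0,"ay": 0,"az": 0,"hand": 0},
  {"dx": 0.005,"dy": 0,"dz": 0.0015,"ax": 0,"ay": 0,"az": 0,"hand": 0},
  {"dx": 0.009,"dy": 0,"dz": -0.0005,"ax": 0,"ay": 0,"az": 0,"hand": 0},
  {"dx": 0.013,"dy": 0,"dz": -0.003,"ax": 0,"ay": 0,"az": 0,"hand": 0},
  {"dx": 0.016,"dy": 0,"dz": -0.005,"ax": 0,"ay": 0,"az": 0,"hand": 0},
  {"dx": 0.018,"dy": 0,"dz": -0.006,"ax": 0,"ay": 0,"az": 0,"hand": 0},
])

```text
time_s: 12.18
position: [0.5305, -0.1021, 0.0453]
tcp_rot: [[0.165, 0.945, 0.282], [0.472, -0.327, 0.819], [0.866, -0.001, -0.5]]
contact_force: [-0.4, 0.6, -1.6]
grip_width: 0.006
```

```bash
python3 - <<'E'
from h import *
from rig import imaging
corner();rows([0,2,4,6,8,10,12])
p,d=imaging.get_image("wrist")
cv2.imwrite(f"pics/w13.png",p[:,:,::-1])
p,d=imaging.get_image("side")
cv2.imwrite("pics/s13.png",cv2.resize(p[80:180,220:370,::-1],None,fx=5,fy=5,interpolation=cv2.INTER_CUBIC))
E
```

```text
tip corner: depth under lip 0.0155 z 0.0684
12.18 [ 0.5305 -0.1021  0.0453] [-0.4  0.6 -1.6] w [-0.003  0.    -0.   ]
0 [-0.0133 -0.0007  0.0028]
2 [-0.0092 -0.0007  0.0005]
4 [-0.0049 -0.0007 -0.0017]
6 [-0.0006 -0.0007 -0.0037]
8 [ 0.0037 -0.0007 -0.0056]
10 [ 0.0082 -0.0007 -0.0073]
12 [ 0.0126 -0.0007 -0.0088]
```

View pics/w13.png

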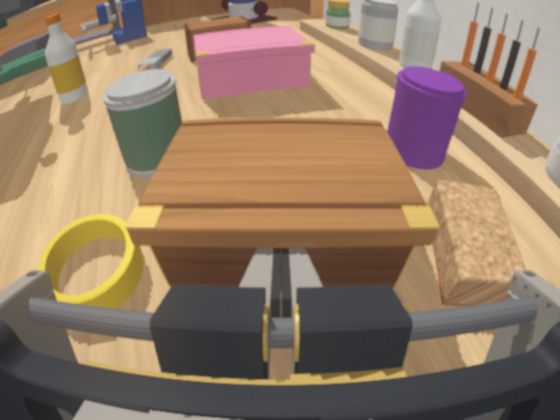

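View pics/s13.png

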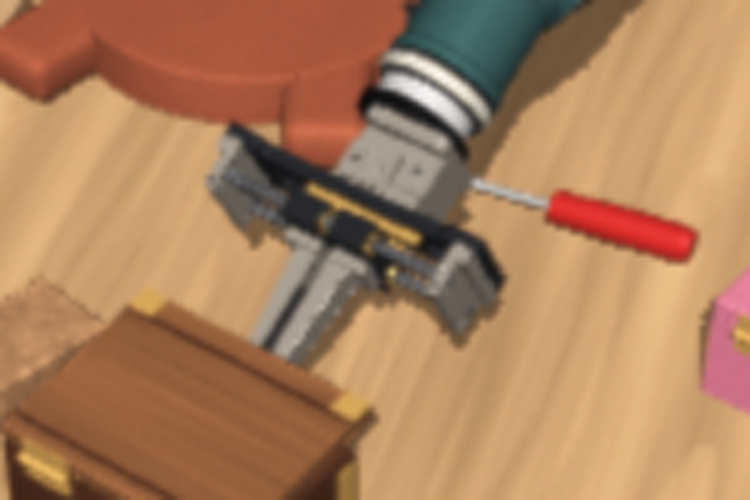

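The tip is now hidden under the lip at about (280,245) in the wrist view, and the force is 1.6 N downward, so it carries the lid. I'll lift along the arc.

```bash
sed -i 's/^HX,BK=.*/HX,BK=.008,.022/' h.py; python3 - <<'E'
from h import *
corner();rows([0,1,3,5,7,9,11,13,15,17,19])
E
```

```text
tip corner: depth under lip 0.0126 z 0.0631
12.28 [ 0.5305 -0.102   0.0452] [ 0.  -0.4 -1.7] w [-0.003  0.     0.   ]
0 [-0.0073 -0.0006  0.0026]
1 [-0.0052 -0.0006  0.0015]
3 [-0.001  -0.0007 -0.0008]
5 [ 0.0032 -0.0007 -0.0029]
7 [ 0.0076 -0.0007 -0.0048]
9 [ 0.012  -0.0007 -0.0066]
11 [ 0.0164 -0.0007 -0.0082]
13 [ 0.0209 -0.0007 -0.0097]
15 [ 0.0255 -0.0007 -0.011 ]
17 [ 0.0301 -0.0007 -0.0121]
19 [ 0.0348 -0.0007 -0.0131]
```

Call:
move_arm([
  {"dx": 0.003,"dy": 0,"dz": -0.002,"ax": 0,"ay": 0,"az": 0,"hand": 0},
  {"dx": 0.007,"dy": 0,"dz": -0.004,"ax": 0,"ay": 0,"az": 0,"hand": 0},
  {"dx": 0.012,"dy": 0,"dz": -0.006,"ax": 0,"ay": 0,"az": 0,"hand": 0},
  {"dx": 0.0164,"dy": 0,"dz": -0.008,"ax": 0,"ay": 0,"az": 0,"hand": 0},
  {"dx": 0.021,"dy": 0,"dz": -0.009,"ax": 0,"ay": 0,"az": 0,"hand": 0},
  {"dx": 0.0255,"dy": 0,"dz": -0.0105,"ax": 0,"ay": 0,"az": 0,"hand": 0},
  {"dx": 0.03,"dy": 0,"dz": -0.0115,"ax": 0,"ay": 0,"az": 0,"hand": 0},
  {"dx": 0.0348,"dy": 0,"dz": -0.0125,"ax": 0,"ay": 0,"az": 0,"hand": 0},
])

```text
time_s: 12.95
position: [0.5327, -0.0957, 0.082]
tcp_rot: [[0.165, 0.945, 0.282], [0.473, -0.327, 0.819], [0.866, -0.001, -0.5]]
contact_force: [-1.1, -0.5, -2.9]
grip_width: 0.005
```

```bash
python3 - <<'E'
from h import *
from rig import imaging
corner();rows([19,22,25,28,31,34,37,40,43])
p,d=imaging.get_image("wrist")
cv2.imwrite(f"pics/w14.png",p[:,:,::-1])
p,d=imaging.get_image("side")
cv2.imwrite("pics/s14.png",cv2.resize(p[40:240,200:450,::-1],None,fx=3,fy=3,interpolation=cv2.INTER_CUBIC))
E
```

```text
tip corner: depth under lip 0.0193 z 0.1
12.95 [ 0.5327 -0.0957  0.082 ] [-1.1 -0.5 -2.9] w [-0.003  0.     0.   ]
19 [-0.0005 -0.0007 -0.0004]
22 [ 0.0066 -0.0007 -0.0016]
25 [ 0.0136 -0.0007 -0.0024]
28 [ 0.0208 -0.0007 -0.0029]
31 [ 0.0276 -0.0007 -0.0029]
34 [ 0.0341 -0.0007 -0.0027]
37 [ 0.0405 -0.0007 -0.002 ]
40 [ 0.0469 -0.0007 -0.0011]
43 [ 0.0532 -0.0007  0.0002]
```

View pics/w14.png

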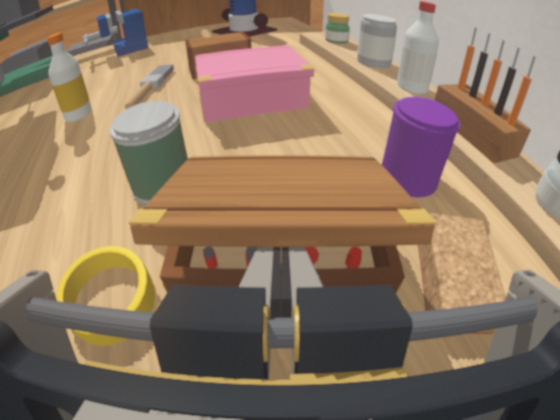

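View pics/s14.png

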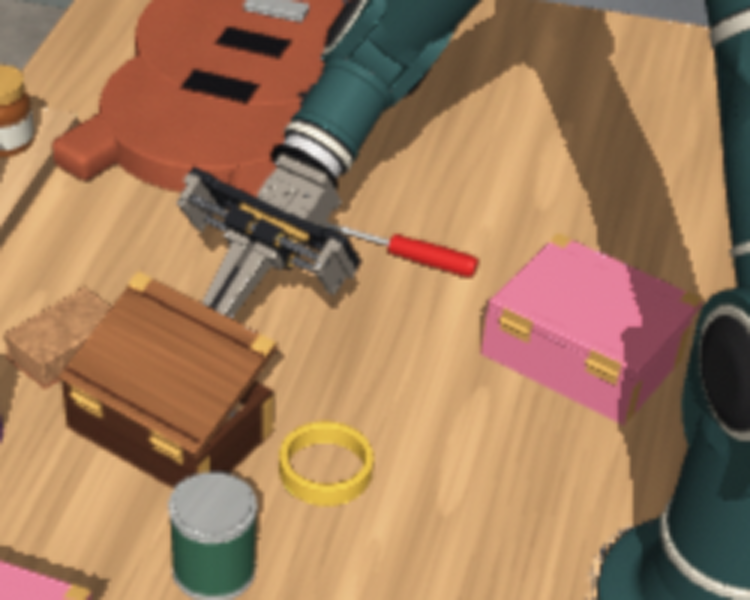

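The lid is lifting, about 17° open, with the router bits visible beneath at (280,258), and the contact is light. I'll continue, easing the tip deeper under the lid.

```bash
cat >> h.py <<'E'
def rows2(ts,a=30):
    from rig import readout
    o=readout.get_obs();p=np.array(o["position"]);R0=np.array(o["tcp_rot"])
    print(round(o["time_s"],2),p.round(4),np.round(o["contact_force"],1),"w",Ro.from_matrix(R0.T@lidR(a)).as_rotvec().round(3))
    for t,s in ts:print(t,s,(R0.T@(lidtcp(t,a,s)-p)).round(4))
E
python3 - <<'E'
from h import *
rows2([(21,.013),(24,.015),(26.5,.017),(29,.019),(31,.021),(33.5,.022),(36,.023),(38.5,.024)])
E
```

```text
13.05 [ 0.5329 -0.0956  0.0824] [-1.5 -0.6 -1.7] w [-0.003  0.     0.001]
21 0.013 [ 0.0038 -0.0008 -0.0012]
24 0.015 [ 0.0108 -0.0008 -0.0002]
26.5 0.017 [ 0.0167 -0.0008  0.0014]
29 0.019 [ 0.0227 -0.0008  0.0031]
31 0.021 [ 0.027  -0.0008  0.0051]
33.5 0.022 [ 0.032  -0.0008  0.0063]
36 0.023 [ 0.0369 -0.0008  0.0077]
38.5 0.024 [ 0.0416 -0.0008  0.0093]
```

Call:
move_arm([
  {"dx": 0.004,"dy": 0,"dz": -0.001,"ax": 0,"ay": 0,"az": 0,"hand": 0},
  {"dx": 0.0105,"dy": 0,"dz": 0,"ax": 0,"ay": 0,"az": 0,"hand": 0},
  {"dx": 0.0167,"dy": 0,"dz": 0.0015,"ax": 0,"ay": 0,"az": 0,"hand": 0},
  {"dx": 0.0225,"dy": 0,"dz": 0.003,"ax": 0,"ay": 0,"az": 0,"hand": 0},
  {"dx": 0.027,"dy": 0,"dz": 0.005,"ax": 0,"ay": 0,"az": 0,"hand": 0},
  {"dx": 0.032,"dy": 0,"dz": 0.0065,"ax": 0,"ay": 0,"az": 0,"hand": 0},
  {"dx": 0.037,"dy": 0,"dz": 0.008,"ax": 0,"ay": 0,"az": 0,"hand": 0},
  {"dx": 0.0415,"dy": 0,"dz": 0.0095,"ax": 0,"ay": 0,"az": 0,"hand": 0},
])

```text
time_s: 13.72
position: [0.5426, -0.0677, 0.1141]
tcp_rot: [[0.163, 0.945, 0.282], [0.473, -0.326, 0.819], [0.866, -0.0, -0.5]]
contact_force: [-1.9, -2.2, -0.1]
grip_width: 0.005
```

```bash
python3 - <<'E'
from h import *
from rig import imaging
corner();rows2([(38.5,.024),(41,.025),(44,.025),(47,.025),(50,.025),(53,.025),(56,.025),(59,.025),(62,.025)])
p,d=imaging.get_image("wrist")
cv2.imwrite(f"pics/w15.png",p[:,:,::-1])
p,d=imaging.get_image("side")
cv2.imwrite("pics/s15.png",cv2.resize(p[40:240,200:450,::-1],None,fx=3,fy=3,interpolation=cv2.INTER_CUBIC))
E
```

```text
tip corner: depth under lip 0.049 z 0.132
13.72 [ 0.5426 -0.0677  0.1141] [-1.9 -2.2 -0.1] w [-0.003  0.     0.002]
38.5 0.024 [-0.0006 -0.0008 -0.0004]
41 0.025 [ 0.0041 -0.0008  0.0014]
44 0.025 [ 0.0097 -0.0008  0.0027]
47 0.025 [ 0.0153 -0.0008  0.0042]
50 0.025 [ 0.0208 -0.0007  0.0061]
53 0.025 [ 0.0263 -0.0007  0.0082]
56 0.025 [ 0.0315 -0.0007  0.0106]
59 0.025 [ 0.0367 -0.0007  0.0133]
62 0.025 [ 0.0417 -0.0007  0.0162]
```

View pics/s15.png

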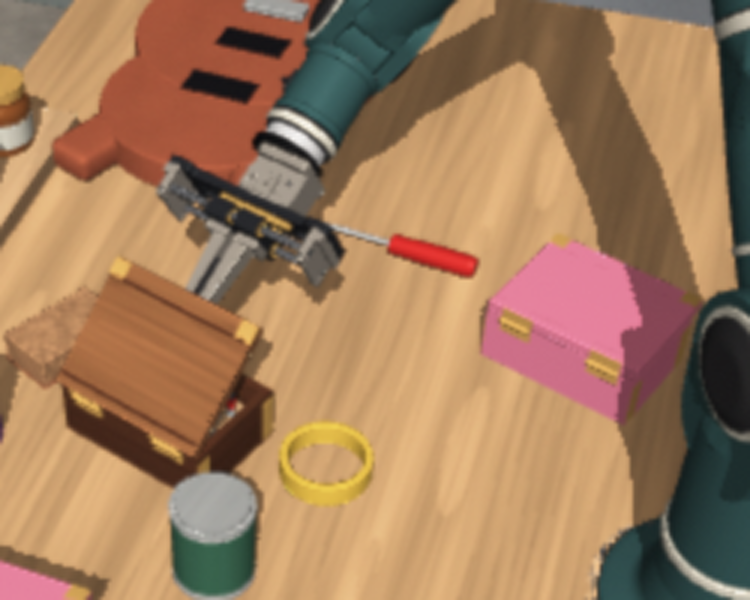

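The lid is about 38° open, tracking smoothly with roughly 3 N of contact, and the tin is clear. Continuing.

Call:
move_arm([
  {"dx": 0.0045,"dy": 0,"dz": 0.0015,"ax": 0,"ay": 0,"az": 0,"hand": 0},
  {"dx": 0.0097,"dy": 0,"dz": 0.0027,"ax": 0,"ay": 0,"az": 0,"hand": 0},
  {"dx": 0.0153,"dy": 0,"dz": 0.0042,"ax": 0,"ay": 0,"az": 0,"hand": 0},
  {"dx": 0.0208,"dy": 0,"dz": 0.006,"ax": 0,"ay": 0,"az": 0,"hand": 0},
  {"dx": 0.0263,"dy": 0,"dz": 0.0082,"ax": 0,"ay": 0,"az": 0,"hand": 0},
  {"dx": 0.0315,"dy": 0,"dz": 0.0106,"ax": 0,"ay": 0,"az": 0,"hand": 0},
  {"dx": 0.0367,"dy": 0,"dz": 0.0133,"ax": 0,"ay": 0,"az": 0,"hand": 0},
  {"dx": 0.0417,"dy": 0,"dz": 0.0162,"ax": 0,"ay": 0,"az": 0,"hand": 0},
])

```text
time_s: 14.48
position: [0.5541, -0.0336, 0.1429]
tcp_rot: [[0.162, 0.946, 0.282], [0.473, -0.325, 0.819], [0.866, 0.001, -0.5]]
contact_force: [0.7, -1.3, -0.9]
grip_width: 0.004
```

```bash
python3 - <<'E'
from h import *
from rig import imaging
corner();rows2([(t,.025) for t in(62,65,68,71,73,75,77,79,81,83)])
p,d=imaging.get_image("side")
cv2.imwrite("pics/s16.png",cv2.resize(p[40:240,200:450,::-1],None,fx=3,fy=3,interpolation=cv2.INTER_CUBIC))
E
```

```text
tip corner: depth under lip 0.085 z 0.1608
14.48 [ 0.5541 -0.0336  0.1429] [ 0.7 -1.3 -0.9] w [-0.004 -0.     0.003]
62 0.025 [-0.0012 -0.0005 -0.0006]
65 0.025 [ 0.0036 -0.0005  0.0027]
68 0.025 [ 0.0083 -0.0005  0.0061]
71 0.025 [ 0.0128 -0.0004  0.0098]
73 0.025 [ 0.0156 -0.0004  0.0124]
75 0.025 [ 0.0184 -0.0004  0.0151]
77 0.025 [ 0.0211 -0.0004  0.0179]
79 0.025 [ 0.0237 -0.0004  0.0208]
81 0.025 [ 0.0262 -0.0003  0.0237]
83 0.025 [ 0.0286 -0.0003  0.0268]
```

View pics/s16.png

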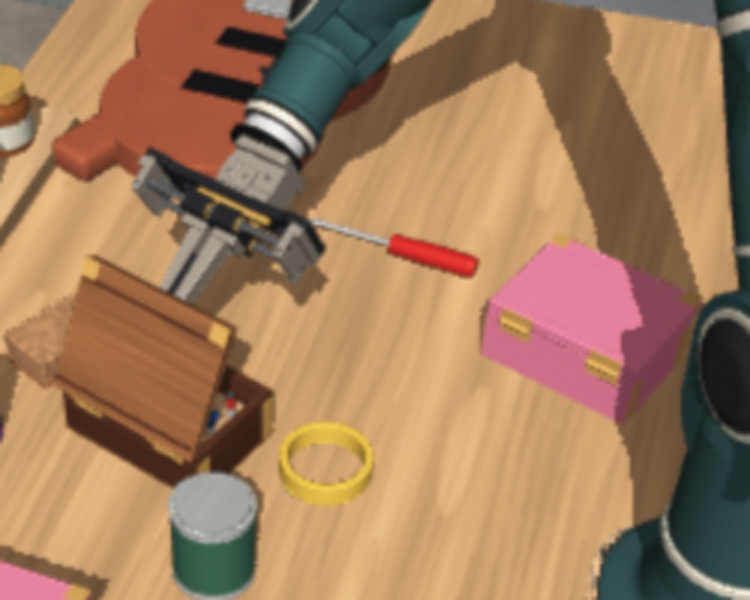

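About 60° open and still smooth. I'll slow down toward upright.

Call:
move_arm([
  {"dx": 0.003,"dy": 0,"dz": 0.002,"ax": 0,"ay": 0,"az": 0,"hand": 0},
  {"dx": 0.007,"dy": 0,"dz": 0.005,"ax": 0,"ay": 0,"az": 0,"hand": 0},
  {"dx": 0.011,"dy": 0,"dz": 0.0082,"ax": 0,"ay": 0,"az": 0,"hand": 0},
  {"dx": 0.0145,"dy": 0,"dz": 0.0114,"ax": 0,"ay": 0,"az": 0,"hand": 0},
  {"dx": 0.0178,"dy": 0,"dz": 0.0145,"ax": 0,"ay": 0,"az": 0,"hand": 0},
  {"dx": 0.0205,"dy": 0,"dz": 0.0173,"ax": 0,"ay": 0,"az": 0,"hand": 0},
  {"dx": 0.023,"dy": 0,"dz": 0.02,"ax": 0,"ay": 0,"az": 0,"hand": 0},
  {"dx": 0.0255,"dy": 0,"dz": 0.023,"ax": 0,"ay": 0,"az": 0,"hand": 0},
])

```text
time_s: 15.2
position: [0.5649, -0.0009, 0.1544]
tcp_rot: [[0.16, 0.946, 0.28], [0.472, -0.323, 0.82], [0.867, 0.001, -0.499]]
contact_force: [0.8, -0.9, -0.1]
grip_width: 0.006
```

```bash
python3 - <<'E'
from h import *
from rig import imaging
corner();rows2([(t,.025) for t in(80,82,84,86,88,90,92,94,96)])
p,d=imaging.get_image("side")
cv2.imwrite("pics/s17.png",cv2.resize(p[40:240,200:450,::-1],None,fx=3,fy=3,interpolation=cv2.INTER_CUBIC))
p,d=imaging.get_image("top")
cv2.imwrite("pics/t17.png",cv2.resize(p[90:290,200:450,::-1],None,fx=3,fy=3,interpolation=cv2.INTER_CUBIC))
E
```

```text
tip corner: depth under lip 0.1194 z 0.1724
15.2 [ 0.5649 -0.0009  0.1544] [ 0.8 -0.9 -0.1] w [-0.005 -0.001  0.004]
80 0.025 [-0.0023  0.0001 -0.0018]
82 0.025 [0.0002 0.0001 0.0012]
84 0.025 [0.0025 0.0001 0.0043]
86 0.025 [0.0047 0.0002 0.0075]
88 0.025 [0.0068 0.0002 0.0108]
90 0.025 [0.0088 0.0002 0.0141]
92 0.025 [0.0107 0.0003 0.0175]
94 0.025 [0.0124 0.0003 0.0209]
96 0.025 [0.0141 0.0003 0.0244]
```

View pics/s17.png

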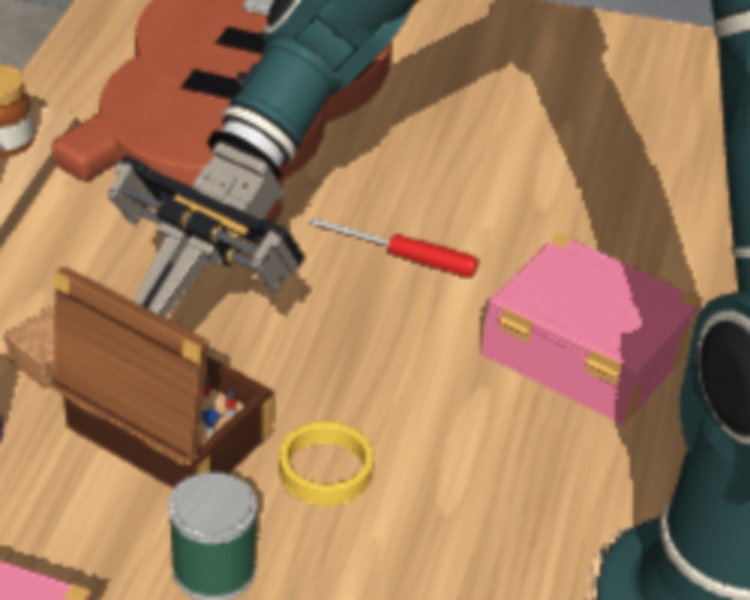

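View pics/t17.png

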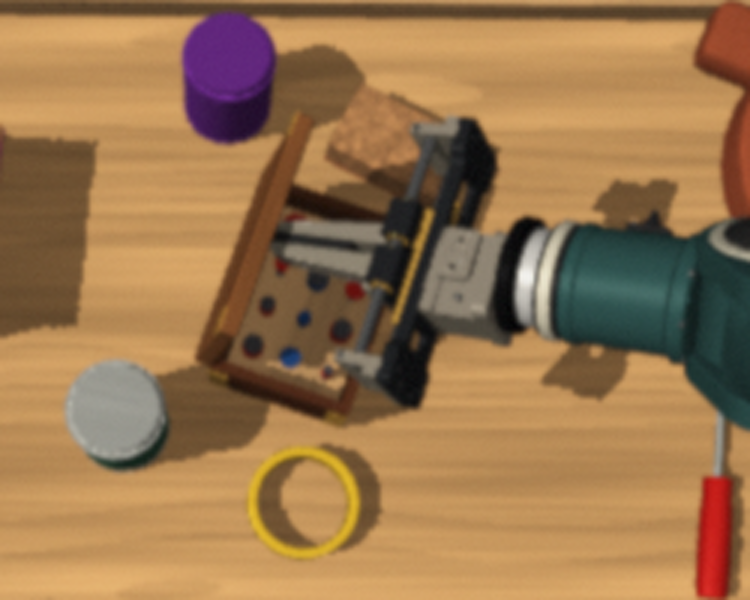

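The lid is about 80° open. The tip is mid-lid at (285,238) in the top crop, and the green and purple tins are both clear. I'll go over the top at about 1° per step.

Call:
move_arm([
  {"dx": 0.001,"dy": 0,"dz": 0.002,"ax": 0,"ay": 0,"az": 0,"hand": 0},
  {"dx": 0.0025,"dy": 0,"dz": 0.0043,"ax": 0,"ay": 0,"az": 0,"hand": 0},
  {"dx": 0.0036,"dy": 0,"dz": 0.006,"ax": 0,"ay": 0,"az": 0,"hand": 0},
  {"dx": 0.0047,"dy": 0,"dz": 0.0075,"ax": 0,"ay": 0,"az": 0,"hand": 0},
  {"dx": 0.0058,"dy": 0,"dz": 0.0092,"ax": 0,"ay": 0,"az": 0,"hand": 0},
  {"dx": 0.0068,"dy": 0,"dz": 0.0108,"ax": 0,"ay": 0,"az": 0,"hand": 0},
  {"dx": 0.0078,"dy": 0,"dz": 0.0125,"ax": 0,"ay": 0,"az": 0,"hand": 0},
  {"dx": 0.0088,"dy": 0,"dz": 0.0141,"ax": 0,"ay": 0,"az": 0,"hand": 0},
])

```text
time_s: 15.97
position: [0.5701, 0.0156, 0.1552]
tcp_rot: [[0.159, 0.947, 0.279], [0.472, -0.322, 0.821], [0.867, 0.001, -0.498]]
contact_force: [0.3, -0.7, -0.3]
grip_width: 0.002
```

```bash
python3 - <<'E'
from h import *
from rig import imaging
corner();rows2([(t,.025) for t in(88,90,91,92,93,94,95,96,97,98,100,102,104,106,108)])
p,d=imaging.get_image("side")
cv2.imwrite("pics/s18.png",cv2.resize(p[40:240,200:450,::-1],None,fx=3,fy=3,interpolation=cv2.INTER_CUBIC))
E
```

```text
tip corner: depth under lip 0.1367 z 0.1731
15.97 [0.5701 0.0156 0.1552] [ 0.3 -0.7 -0.3] w [-0.006 -0.002  0.005]
88 0.025 [-0.0025  0.0006 -0.0039]
90 0.025 [-0.0005  0.0006 -0.0006]
91 0.025 [0.0004 0.0006 0.0011]
92 0.025 [0.0013 0.0007 0.0028]
93 0.025 [0.0022 0.0007 0.0045]
94 0.025 [0.0031 0.0007 0.0063]
95 0.025 [0.0039 0.0007 0.008 ]
96 0.025 [0.0047 0.0007 0.0098]
97 0.025 [0.0055 0.0007 0.0116]
98 0.025 [0.0062 0.0008 0.0134]
100 0.025 [0.0076 0.0008 0.017 ]
102 0.025 [0.0089 0.0008 0.0206]
104 0.025 [0.01   0.0008 0.0244]
106 0.025 [0.011  0.0009 0.0281]
108 0.025 [0.0118 0.0009 0.0319]
```

View pics/s18.png

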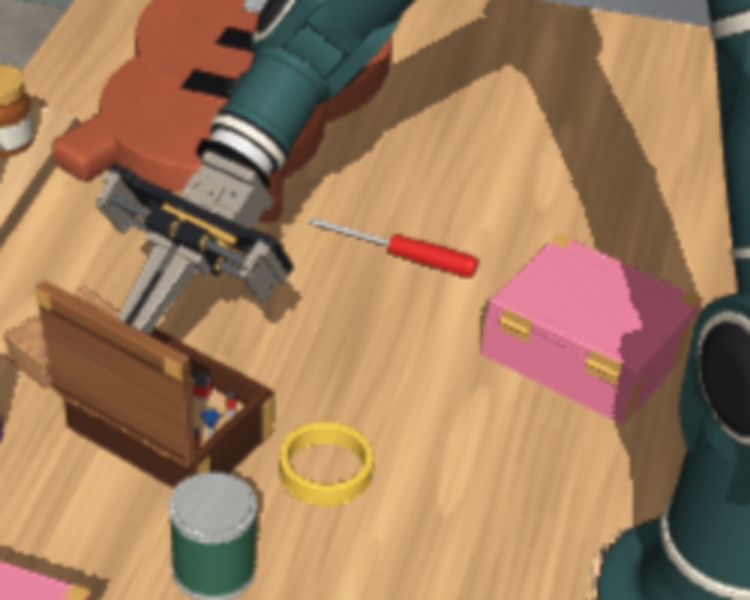

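About upright now. Continuing at around 1° per step so it tips over gently.

Call:
move_arm([
  {"dx": 0.0005,"dy": 0,"dz": 0.0015,"ax": 0,"ay": 0,"az": 0,"hand": 0},
  {"dx": 0.0013,"dy": 0,"dz": 0.0028,"ax": 0,"ay": 0,"az": 0,"hand": 0},
  {"dx": 0.0022,"dy": 0,"dz": 0.0045,"ax": 0,"ay": 0,"az": 0,"hand": 0},
  {"dx": 0.003,"dy": 0,"dz": 0.006,"ax": 0,"ay": 0,"az": 0,"hand": 0},
  {"dx": 0.0039,"dy": 0,"dz": 0.008,"ax": 0,"ay": 0,"az": 0,"hand": 0},
  {"dx": 0.0047,"dy": 0,"dz": 0.0098,"ax": 0,"ay": 0,"az": 0,"hand": 0},
  {"dx": 0.0055,"dy": 0,"dz": 0.0116,"ax": 0,"ay": 0,"az": 0,"hand": 0},
  {"dx": 0.0062,"dy": 0,"dz": 0.0134,"ax": 0,"ay": 0,"az": 0,"hand": 0},
])

```text
time_s: 16.68
position: [0.5749, 0.0302, 0.1541]
tcp_rot: [[0.159, 0.947, 0.279], [0.472, -0.321, 0.821], [0.867, 0.001, -0.498]]
contact_force: [0.0, 0.1, -0.4]
grip_width: 0.003
```

```bash
python3 - <<'E'
from h import *
from rig import imaging
corner();rows2([(t,.025) for t in(96,98,100,102,104,106,108)])
p,d=imaging.get_image("side")
cv2.imwrite("pics/s19.png",cv2.resize(p[40:240,200:450,::-1],None,fx=3,fy=3,interpolation=cv2.INTER_CUBIC))
p,d=imaging.get_image("top")
cv2.imwrite("pics/t19.png",cv2.resize(p[90:290,200:450,::-1],None,fx=3,fy=3,interpolation=cv2.INTER_CUBIC))
E
```

```text
tip corner: depth under lip 0.152 z 0.172
16.68 [0.5749 0.0302 0.1541] [ 0.   0.1 -0.4] w [-0.007 -0.002  0.005]
96 0.025 [-0.0019  0.0009 -0.0041]
98 0.025 [-0.0004  0.0009 -0.0005]
100 0.025 [0.001  0.001  0.0031]
102 0.025 [0.0023 0.001  0.0068]
104 0.025 [0.0034 0.001  0.0105]
106 0.025 [0.0044 0.0011 0.0142]
108 0.025 [0.0052 0.0011 0.018 ]
```

View pics/s19.png

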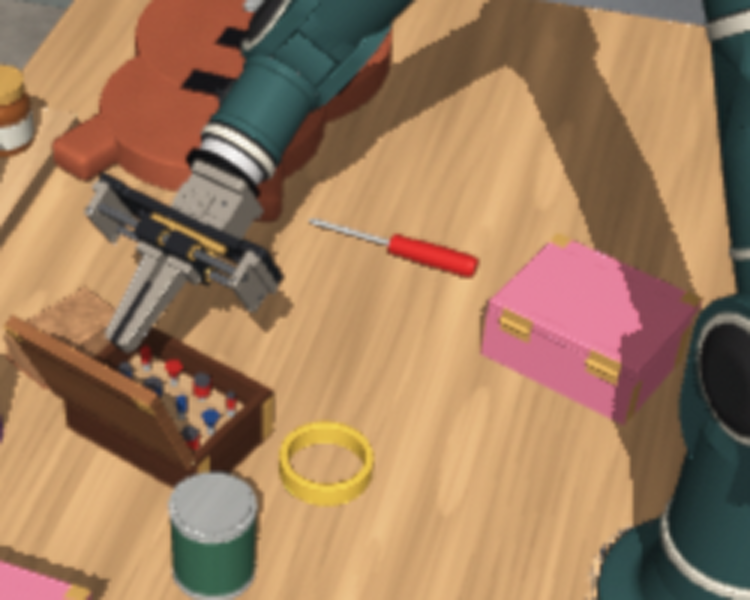

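View pics/t19.png

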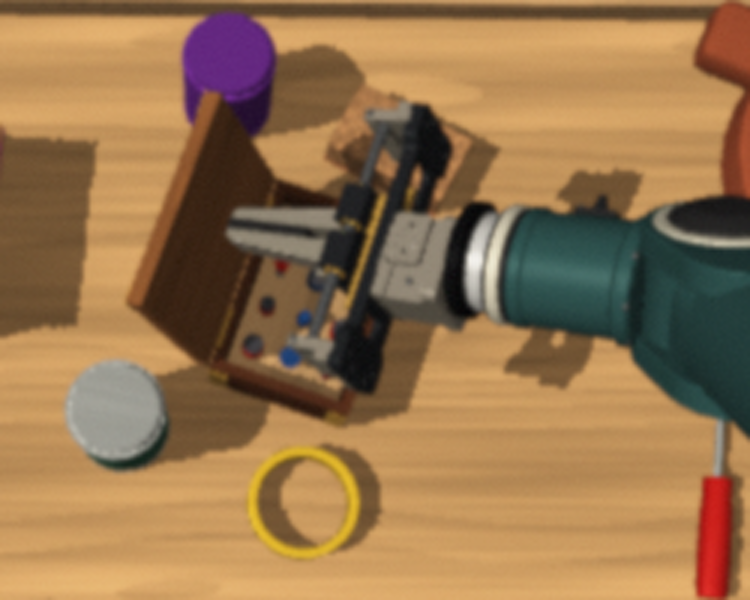

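The lid has gone over and lies back at about (200,210) in the top crop, clear of the green tin at (117,412). The force is zero. I'll retreat straight back along the tool.

Call:
move_arm([
  {"dx": 0.002,"dy": 0,"dz": -0.01,"ax": 0,"ay": 0,"az": 0,"hand": 0},
  {"dx": 0.005,"dy": 0,"dz": -0.03,"ax": 0,"ay": 0,"az": 0,"hand": 0},
  {"dx": 0.01,"dy": 0,"dz": -0.055,"ax": 0,"ay": 0,"az": 0,"hand": 0},
  {"dx": 0.015,"dy": 0,"dz": -0.08,"ax": 0,"ay": 0,"az": 0,"hand": 0},
  {"dx": 0.02,"dy": 0,"dz": -0.105,"ax": 0,"ay": 0,"az": 0,"hand": 0},
  {"dx": 0.02,"dy": 0,"dz": -0.13,"ax": 0,"ay": 0,"az": 0,"hand": 0},
  {"dx": 0.02,"dy": 0,"dz": -0.145,"ax": 0,"ay": 0,"az": 0,"hand": 0},
  {"dx": 0.02,"dy": 0,"dz": -0.15,"ax": 0,"ay": 0,"az": 0,"hand": 0},
])

```text
time_s: 17.45
position: [0.5363, -0.087, 0.2473]
tcp_rot: [[0.16, 0.946, 0.283], [0.474, -0.325, 0.818], [0.866, 0.003, -0.5]]
contact_force: [-0.5, 0.5, -0.7]
grip_width: -0.002
```

```bash
python3 - <<'E'
from h import *
from rig import imaging,readout
o=readout.get_obs();print(o["time_s"],np.round(o["position"],3),np.round(o["contact_force"],1))
for n in("side","top"):
    p,d=imaging.get_image(n);c=imaging.calibration(n);cv2.imwrite(f"pics/{n}20.png",p[:,:,::-1])
    P=cloud(d,np.array(c["camera_matrix"]),np.array(c["T"]));Q=P-H;ex=Q@EX;ey=Q@EY;z=P[...,2]
    m=(abs(ey)<.07)&(ex>-.03)&(ex<.09)&(z>.1)&(z<.22)
    if n=="top":
        m2=m&(z>.185);q=P[m2];print("lid top edge ex",ex[m2].min(),ex[m2].max(),"z",z[m2].max())
        x,y=P[...,0],P[...,1]
        q=P[(z>.088)&(z<.1)&(abs(x-.443)<.06)&(abs(y-.1)<.06)];print("tin",cv2.minEnclosingCircle((q[:,:2]*1000).astype(np.float32)),q[:,2].std())
        b=(z>.088)&(z<.1)&(abs(x-.747)<.06)&(abs(y-.013)<.07)&(x>.7);q=P[b];print("purple",q.mean(0))
    else:
        s=np.polyfit(ex[m],z[m]-.062,1);print("lid slope deg from side",np.degrees(np.arctan2(s[0],1))%180,m.sum())
E
```

```text
17.45 [ 0.536 -0.087  0.247] [-0.5  0.5 -0.7]
lid slope deg from side 70.35655992559266 593
lid top edge ex 0.04627831663273224 0.060385651880183126 z 0.18992977073373163
tin ((455.0627136230469, 85.02495574951172), 55.829280853271484) 0.0022983792318978956
purple [0.73788647 0.01224923 0.09380984]
```

View pics/top20.png

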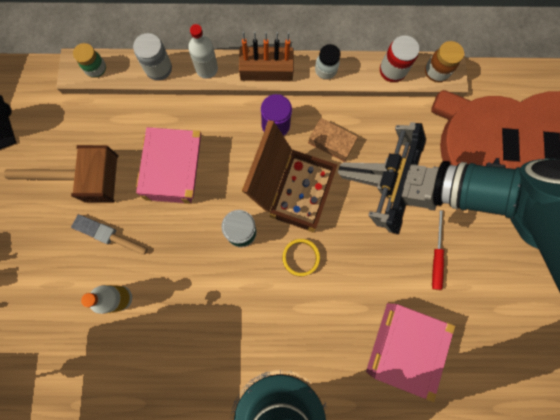

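View pics/side20.png

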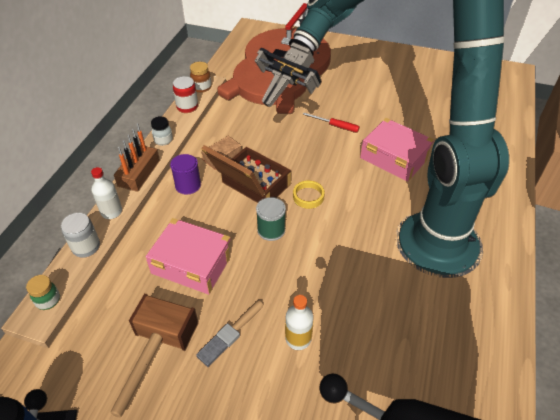

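The lid lies open at about (268,165) in the top picture, with its top edge 46–60 mm behind the hinge, which matches the stop. The tin is still upright at (238,228), the same pixel as before the lid moved. The gripper is clear of everything, so I'm handing in.

```bash
python3 -c "
from rig import close_job
print(close_job())"
```

```text
the job is handed in; nothing more can be done
None
```

The router-bit case is open and the green tin is out of the lid's way. I handed the job in at about 17.5 s of the 58 s; no verdict was reported.

**What I did**
- **Tin:** I pushed it upright along the back of the case, past the end nearest the robot. It stopped about 22 mm clear of that end.
- **Lid:** I put the shut fingertips under the lip, lifted the lid along its arc with about 1.5–3 N, and slowed to about 1° per step over the top. It fell back onto the stop by itself, and I withdrew.

**Last checks**
- **Lid angle:** the side camera shows it leaning back about 20°, against 22° expected at the stop. Its top edge is 46–60 mm behind the hinge, against the stated 64 mm.
- **Tin:** it sits at the same pixel as before the lid moved, with the lid clear of it.
- **Everything else:** the purple tin measured as before. The tape, cork block and the rest look unmoved in the pictures; I did not measure them again.
- **Contact:** the force reading was near zero and the gripper touched nothing.

**What failed or disagreed**
- **First try at the lip:** it missed, without touching anything. The shut fingertips end about 22 mm short of the reported TCP. I measured that from the depth image, corrected for it and went in again.
- **Height of the push:** because of that offset, the fingers may have pushed the tin near half its height rather than lower. It stayed upright.
- **Final tin measurement:** the last depth fit of the tin's circle picked up part of the open lid (56 mm radius instead of 39), so I relied on the unchanged pixel position instead.

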